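# Sort rattling sharpening cassettes and pump up the clamp

## Task

Some of the sealed knife-sharpening cassettes on the bench may have a stone inside that has come loose and slides when the cassette is tipped end down: put those in the white reject box, and lay each sound one flat in a bay of its own in the clamp fixture. When all of them are sorted, pump the clamp's lever through three full strokes, letting it come right back up after each, and leave every cassette in its place and the other things on the bench where they are.

Things in the scene. Friction and masses are not known exactly. Their poses are not given: they have to be found in the camera images.
- cassette_a: sealed sharpening cassette, may be absent: grey housing, 110 x 46 x 46 mm, any long side down, 0.42 kg. Origin at its centre, x along its length. Looks do not show if its 0.22 kg stone is loose. A sound one may be heavier at one end. A loose stone slides 44 mm along x when tipped over 10 degrees end down (30 is quick) and stays there when level: 0.09 N m change of moment
- cassette_b: sealed sharpening cassette, may be absent: grey housing, 110 x 46 x 46 mm, any long side down, 0.42 kg. Origin at its centre, x along its length. Looks do not show if its 0.22 kg stone is loose. A sound one may be heavier at one end. A loose stone slides 44 mm along x when tipped over 10 degrees end down (30 is quick) and stays there when level: 0.09 N m change of moment
- cassette_c: sealed sharpening cassette, may be absent: grey housing, 110 x 46 x 46 mm, any long side down, 0.42 kg. Origin at its centre, x along its length. Looks do not show if its 0.22 kg stone is loose. A sound one may be heavier at one end. A loose stone slides 44 mm along x when tipped over 10 degrees end down (30 is quick) and stays there when level: 0.09 N m change of moment
- cassette_d: sealed sharpening cassette, may be absent: grey housing, 110 x 46 x 46 mm, any long side down, 0.42 kg. Origin at its centre, x along its length. Looks do not show if its 0.22 kg stone is loose. A sound one may be heavier at one end. A loose stone slides 44 mm along x when tipped over 10 degrees end down (30 is quick) and stays there when level: 0.09 N m change of moment
- cassette_e: sealed sharpening cassette, may be absent: grey housing, 110 x 46 x 46 mm, any long side down, 0.42 kg. Origin at its centre, x along its length. Looks do not show if its 0.22 kg stone is loose. A sound one may be heavier at one end. A loose stone slides 44 mm along x when tipped over 10 degrees end down (30 is quick) and stays there when level: 0.09 N m change of moment
- clamp: the clamp fixture, fixed: dark steel base plate 150 x 360 x 12 mm with three bays side by side and a hand pump at its -y end. Origin on the table under the middle bay's centre, x away from the robot, y towards the left, pump block at x +0.07 to +0.12, y -0.19, up to 87 mm high
- bay1 (a point): bay 1 of the clamp: shallow rectangular pocket 118 x 54 mm between rims 10 mm high and 6 mm thick; this point is the centre of its floor, 12 mm above the table; x along the length of the bay. Bays stand 85 mm apart along the clamp's y
- bay2 (a point): bay 2 of the clamp: shallow rectangular pocket 118 x 54 mm between rims 10 mm high and 6 mm thick; this point is the centre of its floor, 12 mm above the table; x along the length of the bay. Bays stand 85 mm apart along the clamp's y
- bay3 (a point): bay 3 of the clamp: shallow rectangular pocket 118 x 54 mm between rims 10 mm high and 6 mm thick; this point is the centre of its floor, 12 mm above the table; x along the length of the bay. Bays stand 85 mm apart along the clamp's y
- reject_box: reject box, fixed: open white foam box 190 (x) x 230 (y) x 70 mm, walls 12 mm; origin under its centre
- reject_box_in (a point): centre of the reject box's inner floor, 12 mm above the table; the inside is 166 (x) x 206 (y) mm, 58 mm deep; axes as the box
- pump_lever (a joint): angle of the sprung pump lever (rad): 0 is fully raised (0.5 rad above level), 0.65 fully down at its stop; its spring brings it back up when let go. 6 N on the handle starts it, 10 to 12 N holds it down. A full stroke goes down to 0.60 or more and back up under 0.08
- pump_grip (a point): point on the axis of the pump lever's black round handle (22 mm thick, 70 mm long), 145 mm from the hinge, 20 mm from its free end. Hinge: level along the clamp's y, at clamp (0.085, -0.190, 0.070) m; the lever points from it to clamp -x and up. 140 mm above the table when raised, 48 mm when down. Push it down from above
- whetstone: a loose bystander: block whetstone on a wooden holder, 230 x 85 x 65 mm, far side of the table; to be left where it is
- knife: a loose bystander: long kitchen knife with a wooden handle, about 320 mm, lying near the robot, left; to be left where it is
- cleaver: a loose bystander: cleaver with a dark wooden handle, about 270 mm, lying beyond the reject box; to be left where it is
- jar: a loose bystander: amber glass jar, 60 mm wide, 85 mm tall, at the back left; to be left where it is
- small_stone: a loose bystander: small brown stone, 75 x 45 x 22 mm, near the robot, left; to be left where it is
- oil_bottle: a loose bystander: white bottle, 60 mm wide, 150 mm tall, near the robot, right; to be left where it is
- flattening_plate: a loose bystander: flat steel plate, 150 x 60 x 14 mm, near the robot, right; to be left where it is
Mind the look-alikes: they are no part of the job. What is shaped like the cassette_c but brown is not meant. What is shaped like the cassette_b but turquoise is not meant.

How it is judged:
By the outcome, as a careful person would: the job done as asked, in the order asked, and still so for the second after the job is handed in, with the robot touching nothing.
Of cassette_a, cassette_b, cassette_c, cassette_d, cassette_e only 3 to 5 are there at a start; the rules pass over those that are not, and their reading is None.
At some moment in a run one of cassette_a, cassette_b, cassette_c, cassette_d, cassette_e may be knocked a few centimetres aside while the robot is not near it.
Once in a run the grip may slacken for a moment while it holds something.
It also fails if it takes over 210 s, if anything falls off the work surface, if the arm or the gripper's body presses on something with over 40 N, if the wrist force passes 120 N, or if a joint passes its speed limit or range.

## Robot

A 7-joint arm with a two-finger parallel gripper is mounted at the origin on the work surface. World frame = base frame: x ahead of the robot, y to its left, z up, the work surface at z = 0. Lengths are in m, angles in rad, forces in N, time in s.
With the tool pointing down it reaches from about 0.4 to 0.85 m from the base axis. Payload 10.4 kg.
Tool frame: the origin (TCP) lies midway between the tips of the shut fingers; the grasp point (between the pads) lies 19 mm behind it; z points along the fingers, y is the line along which they close (so a half turn about z gives the same grasp; the last joint's range is limited). The gripper opens to 87 mm and grips with 3 to 60 N. Pads are 19 mm wide; open, the fingers measure 117 mm over their backs; the gripper's body (75 mm by 190 mm) begins 51 mm behind the grasp point.
Start: joints at [-1.214, 0.332, -0.065, 1.46, 0.022, 1.35, -0.088], TCP at [0.232, 0.58, 0.223] pointing down, gripper open.
Joint ranges: [-2.6, 2.6], [-0.5, 2.12], [-1.47, 1.34], [0.16, 2.42], [-1.27, 4.41], [0.06, 2.06], [-2.6, 2.6]. Speed limits (rad/s): [2.22, 2.22, 2.79, 2.79, 3.14, 3.14, 3.14].

## Interface

Orientations are given as a unit quaternion [x, y, z, w].
In Python, from bench import r gives the robot as it stands.
- The arm moves only by the tool arm_command, never from a script. Its argument "moves" is one flat list of numbers, 4 for each row, row after row: the shift along the tool's x, y, z in cm, then the turn about the tool's z in degrees. A call has 1 to 12 rows; each row shifts and turns the commanded pose from where the row before left it, along the tool's axes as they then stand; what a row does not reach is not made up. A row lasts 1/12 s, in which the tool goes at most 41.7 mm and 7.16 degrees, less where a joint would pass 70% of its speed; a pose out of reach is approached as far as the arm can. A call with a gripper value outside its range is refused whole. "fingers" is the opening in per cent of the stroke, from 0 (shut) to 100 (fully open), set as the call begins (left out, the last holds). The fingers move at their own pace and stop on an object; "squeeze" is the grip in N (left out, the last holds). Time passes only in rows, so rows that do not move let the fingers close. It gives the time, the measured TCP pose, the force, the opening and the grip force at its end, in the units of the state.
- r.read_state(): the state, without advancing time (a new reading comes with each control period).
- r.camera(name): name is "side" or "top"; returns the picture (420x560x3 uint8, red, green, blue); there is no depth.
- r.camera_info(name): a dict with "fx", "fy", "cx", "cy" (pixels), "origin" and "attitude" of the camera in the world. Camera axes: x right, y up, looking along -z (the intrinsics and any distortion apply to the point x, -y, -z); pixel columns grow to the right and rows downward; lengths in m; the calibration is good to about 2 mm. A picture is of the moment at which its call begins. camera_info takes no time and is no camera call.
- r.close_job(): hands the job in; it is judged then, once.
The state is a dict: "time": time; "joint_positions": joint angles; "joint_vel": joint speeds; "joint_torque": joint torques, N m; "ee_pos": TCP position; "eef_rot": TCP orientation; "ft_force": force on the tool from outside, world axes, zero at the start; "torque": the same for the moment, N m; "width": finger opening in m; "grip_force": force on a finger pad.
Only numpy, scipy, OpenCV 4.12 (cv2) and the standard library are available. Lean on these libraries where they do the work, as an engineer would, in place of code of your own. Each camera call takes 0.05 s, during which the arm holds its last target. There are 200 camera calls.

## Working session

There is one attempt and no reset: what is moved stays moved. The work goes in short steps, Python scripts to look and compute and a tool call to move; the robot and the scene stay as the last step left them, time stands still between calls to the robot, and variables do not carry over. Pictures are saved under pics/ and viewed, at most 14 in all, crops included, and the job is handed in when it is done.

Besides the shell and the picture viewer there is one more tool, called after "Call:" in YAML: its name, and indented under it one key for each argument. arm_command: Moves the arm, as the interface text tells. Its arguments: {"type":"object","properties":{"moves":{"type":"array"},"fingers":{"type":"number"},"squeeze":{"type":"number"}},"required":["moves"]}

```bash
ls; mkdir -p pics
python3 - <<'E'
from bench import r
import cv2
s=r.read_state()
for k in s: print(k,s[k])
for n in ("top","side"):
    print(n,r.camera_info(n)); cv2.imwrite(f"pics/{n}0.png",r.camera(n)[:,:,::-1])
E
```

```text
pics
time 0.0
joint_positions [-1.21361279  0.33285279 -0.0646966   1.46096628  0.02160391  1.34985829
 -0.0884948 ]
joint_vel [ 1.55147044e-03 -1.38019038e-03 -5.33281192e-04 -1.18279646e-03
 -7.64743670e-05  5.70000362e-04  9.70727437e-04]
joint_torque [ 4.51810856e-04 -6.23261046e+01  2.48829753e-02 -3.89905715e+01
 -6.12583640e-02  3.98975029e-02  1.69563787e-04]
ee_pos [0.23156536 0.58010526 0.22175391]
eef_rot [ 1.88740605e-01  9.82026732e-01 -6.87743042e-04 -9.69716353e-05]
ft_force [ 0.14177375 -0.45915179 -0.57806608]
torque [0.01119585 0.02527909 0.02691746]
grip_force 0.0
width 0.08698674666805271
top {'fx': 403.4173898112478, 'fy': 403.4173898112478, 'cx': 281.2362692176332, 'cy': 201.5581858093266, 'origin': array([0.4389045 , 0.01463194, 1.31353194]), 'attitude': array([-0.03279373,  0.02392577,  0.71129685, -0.70171855])}
side {'fx': 500.5215528054126, 'fy': 500.5215528054126, 'cx': 282.51601727829984, 'cy': 210.27948274230513, 'origin': array([-0.00937431, -0.95746159,  0.84478962]), 'attitude': array([ 0.46131501, -0.12287038, -0.20095487,  0.8553996 ])}
```

View pics/top0.png

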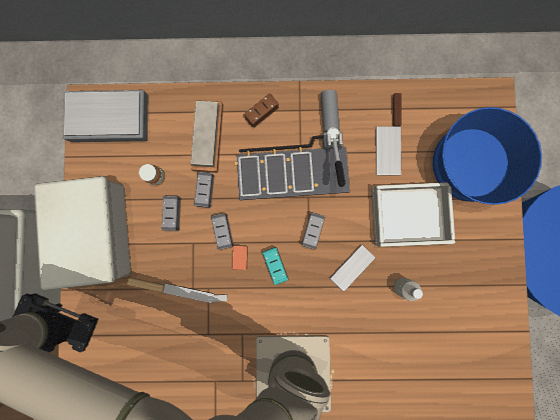

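View pics/side0.png

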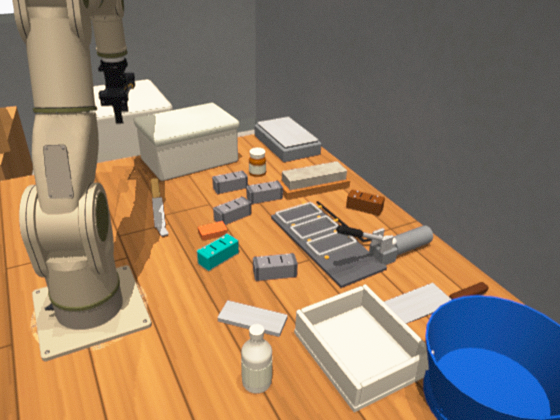

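The top view shows four grey cassettes at about (171,213), (204,189), (222,231) and (313,231). The turquoise block at (275,266) and the brown one at (261,110) are look-alikes. The clamp is at (277,173) with its lever near (338,160), and the reject box is at (412,215). I'll enlarge to confirm and measure.

```bash
cat > h.py <<'E'
from bench import r
import numpy as np, cv2
from scipy.spatial.transform import Rotation as R
def ray(n,u,v,z):
    c=r.camera_info(n); d=R.from_quat(c["attitude"]).apply([(u-c["cx"])/c["fx"],-(v-c["cy"])/c["fy"],-1])
    o=np.array(c["origin"]); return (o+d*(z-o[2])/d[2])[:2]
def proj(n,p):
    c=r.camera_info(n); q=R.from_quat(c["attitude"]).inv().apply(np.array(p)-c["origin"])
    return c["cx"]-c["fx"]*q[0]/q[2], c["cy"]+c["fy"]*q[1]/q[2]
def cassettes(im,z=.046,roi=(150,345,80,290)):
    """bright top faces of grey cassettes, top camera -> list (x,y,yaw,L,W,px)"""
    hsv=cv2.cvtColor(im,cv2.COLOR_RGB2HSV)
    m=((hsv[...,1]<60)&(hsv[...,2]>95)&(hsv[...,2]<200)).astype(np.uint8)
    g=np.zeros_like(m); g[roi[2]:roi[3],roi[0]:roi[1]]=1; m*=g
    m=cv2.morphologyEx(m,cv2.MORPH_CLOSE,np.ones((5,5)))
    out=[]
    for c in cv2.findContours(m,cv2.RETR_EXTERNAL,cv2.CHAIN_APPROX_NONE)[0]:
        if cv2.contourArea(c)<200: continue
        rc=cv2.minAreaRect(c)
        b=np.array([ray("top",*p,z) for p in cv2.boxPoints(rc)])
        e0,e1=b[1]-b[0],b[2]-b[1]; L,W=np.linalg.norm(e0),np.linalg.norm(e1)
        e=e0
        if W>L: L,W,e=W,L,e1
        out.append((*b.mean(0),np.degrees(np.arctan2(e[1],e[0]))%180,L,W,rc[0]))
    return out,m
E
python3 - <<'E'
from h import *
np.set_printoptions(precision=3,suppress=True)
im=r.camera("top"); o,m=cassettes(im)
for c in o: print(np.array(c[:5]),np.array(c[5]))
cv2.imwrite("pics/crop1.png",cv2.resize(im[90:290,150:350,::-1],None,fx=3,fy=3,interpolation=cv2.INTER_CUBIC))
cv2.imwrite("pics/m1.png",cv2.resize(m[90:290,150:350]*255,None,fx=2,fy=2))
E
```

```text
[  0.449  -0.069 163.023   0.108   0.044] [313.047 230.585]
[ 0.451  0.221 11.648  0.108  0.046] [220.92  231.017]
[0.51  0.385 0.454 0.107 0.045] [169. 213.]
[  0.585   0.278 173.112   0.108   0.045] [202.631 188.954]
[  0.767   0.275 175.923   0.208   0.073] [203.682 132.629]
[ 0.726  0.001 93.176  0.348  0.332] [289.685 144.094]
```

View pics/crop1.png

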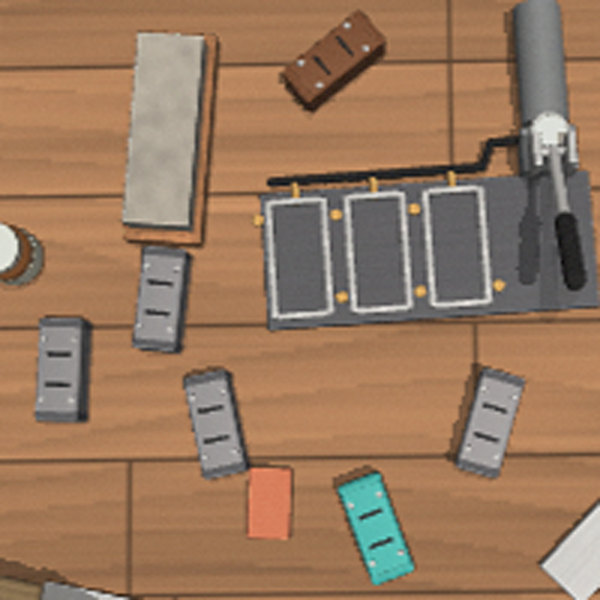

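The crop confirms four grey cassettes, plus the brown and turquoise look-alikes. The three bay centres are at about (250,176), (276,174) and (303,172).

Run:
```python
from h import *
np.set_printoptions(precision=3,suppress=True)
B=[[(267,200),(325,197),(334,315),(274,318)],[(346,195),(405,192),(412,308),(354,312)],[(424,190),(482,187),(492,302),(433,307)]]
cs=[]
for b in B:
    w=np.array([ray("top",150+u/3,90+v/3,.022) for u,v in b]); cs.append(w.mean(0))
    print(w.mean(0),np.linalg.norm(w[1]-w[0]),np.linalg.norm(w[2]-w[1]))
d=cs[0]-cs[2]; yaw=np.arctan2(-d[0],d[1]); print("yaw",np.degrees(yaw),np.linalg.norm(d)/2)
c=np.mean(cs,0); M=R.from_euler("z",yaw).as_matrix()
for h in ((-.042,-.19,.14),(.085,-.19,.07)):
    p=np.r_[c,0]+M@np.array(h); print("pump",p,proj("top",p))
im=r.camera("top"); hsv=cv2.cvtColor(im,cv2.COLOR_RGB2HSV)
m=((hsv[...,2]>185)&(hsv[...,1]<40)).astype(np.uint8); m[:170]=0;m[260:]=0;m[:,:365]=0;m[:,465:]=0
k=max(cv2.findContours(m,0,1)[0],key=cv2.contourArea); rc=cv2.minAreaRect(k)
w=np.array([ray("top",*p,.07) for p in cv2.boxPoints(rc)]); print("box",w.mean(0),rc,w)
def tool(q): 
    x=R.from_quat(q).apply([1,0,0]); return x, R.from_quat(q).apply([0,1,0])
print(tool(r.read_state()["eef_rot"]))
```

```text
[0.628 0.13 ] 0.06286228480511129 0.12860234390771932
[0.633 0.045] 0.06387118209705828 0.12622630255780404
[ 0.637 -0.04 ] 0.06272272791237098 0.12531094101579043
yaw 3.16194244899667 0.0851438986890963
pump [ 0.601 -0.147  0.14 ] (np.float64(341.0172927569534), np.float64(177.5907850643281))
pump [ 0.728 -0.14   0.07 ] (np.float64(334.74574923269176), np.float64(140.49611314746772))
box [ 0.487 -0.383] ((415.9432678222656, 216.84359741210938), (55.66493225097656, 75.23710632324219), 88.49256896972656) [[ 0.571 -0.269]
 [ 0.573 -0.5  ]
 [ 0.403 -0.497]
 [ 0.4   -0.268]]
(array([-0.929,  0.371, -0.   ]), array([ 0.371,  0.929, -0.001]))
```

```bash
cat >> h.py <<'E'
def psi_now():
    x=R.from_quat(r.read_state()["eef_rot"]).apply([1,0,0]); return np.degrees(np.arctan2(x[1],x[0]))
def go(x,y,z,psi):
    """turn [deg] about tool z, then shift [cm] in tool axes; psi = world direction of tool x (mod 180)"""
    p=r.read_state()["ee_pos"]; p0=psi_now(); t=(p0-psi+90)%180-90
    a=np.radians(p0-t); ex=np.array([np.cos(a),np.sin(a)]); ey=np.array([np.sin(a),-np.cos(a)])
    d=np.array([x-p[0],y-p[1]])
    print("turn %.1f then shift %.2f %.2f %.2f cm"%(t,100*d@ex,100*d@ey,100*(p[2]-z)))
def off(c,d):  # point d m along the axis (towards +x) from the centre
    a=np.radians(c[2]); e=np.array([np.cos(a),np.sin(a)]); e*=np.sign(e[0]); return c[0]+d*e[0],c[1]+d*e[1]
def moment():
    s=r.read_state(); ey=R.from_quat(s["eef_rot"]).apply([0,1,0]); print("t %.2f M %.4f F %s w %.4f g %.1f p %s"%(s["time"],s["torque"]@ey,np.round(s["ft_force"],2),s["width"],s["grip_force"],np.round(s["ee_pos"],4)))
E
python3 - <<'E'
from h import *
print("box near-right bottom",ray("side",153,175,0), ray("side",240,157,0))
for z in (.1,.15,.2): print(z,ray("top",130,280,z),ray("side",150,146,z))
c=(0.510,0.385,0.454)
print(off(c,-.032)); go(*off(c,-.032),.15,180.5); go(.3,.4,.222,180.5); moment()
E
```

```text
box near-right bottom [0.30311882 0.57732047] [0.62765181 0.57900362]
0.1 [0.30797773 0.48389342] [0.30973516 0.59626487]
0.15 [0.31337218 0.46455889] [0.28831236 0.49195847]
0.2 [0.31876663 0.44522436] [0.26688957 0.38765207]
(np.float64(0.47800100457912936), np.float64(0.38474644121963547))
turn -22.3 then shift -24.47 -19.77 7.21 cm
turn -22.3 then shift -6.68 -18.09 0.01 cm
t 0.20 M -0.0561 F [-0.32 -0.12  0.03] w 0.0869 g 0.0 p [0.2316 0.5803 0.2221]
```

Call:
arm_command:
  moves: [0,0,0,-5.6,0,0,0,-5.6,0,0,0,-5.6,0,0,0,-5.5,0,-3.5,0,0,0,-3.5,0,0,0,-3.5,0,0,0,-3.5,0,0,0,-3,0,0,-3,-2.7,0,0,-3.5,0,0,0,-3.5,0,0,0]
  fingers: 85
  squeeze: 60

```text
time: 1.2
ee_pos: [0.3348, 0.3831, 0.2234]
eef_rot: [-0.005, 1.0, 0.001, 0.001]
ft_force: [-0.7, 1.2, 0.3]
width: 0.0738
grip_force: 0.0
```

Call:
arm_command:
  moves: [-3.5,0,0,0,-3.5,0,0,0,-3.5,0,0,0,-2,0,2,0,-1.5,0,3,0,0,0,2,0,0,0,0,0,0,0,0,0]

```text
time: 1.87
ee_pos: [0.4728, 0.3855, 0.1519]
eef_rot: [-0.005, 1.0, -0.001, -0.001]
ft_force: [-0.4, -0.3, 0.9]
width: 0.0741
grip_force: 0.0
```

Run:
```python
from h import *
go(.478,.3847,.016,180.5); moment()
im=r.camera("top"); cv2.imwrite("pics/a.png",cv2.resize(im[130:300,100:330,::-1],None,fx=3,fy=3))
for c in cassettes(im)[0]: print(np.round(c[:5],3))
```

```text
turn 0.0 then shift -0.52 -0.08 13.59 cm
t 1.87 M 0.0245 F [-0.35 -0.3   0.85] w 0.0741 g 0.0 p [0.4728 0.3855 0.1519]
[ 0.333  0.378 89.283  0.129  0.121]
[ 4.49000e-01 -6.90000e-02  1.63023e+02  1.08000e-01  4.40000e-02]
[ 0.451  0.221 11.648  0.108  0.046]
[5.85000e-01 2.79000e-01 1.73395e+02 1.08000e-01 4.50000e-02]
[7.67000e-01 2.75000e-01 1.75923e+02 2.08000e-01 7.30000e-02]
[7.2600e-01 1.0000e-03 9.3176e+01 3.4800e-01 3.3200e-01]
```

Call:
arm_command:
  moves: [-0.5,0,3.5,0,0,0,3.5,0,0,0,3,0,0,0,2,0,0,0,1.4,0,0,0,0,0]

```text
time: 2.42
ee_pos: [0.4774, 0.3858, 0.0175]
eef_rot: [-0.005, 1.0, -0.001, -0.001]
ft_force: [0.5, 0.0, 0.6]
width: 0.0743
grip_force: 0.0
```

Call:
arm_command:
  moves: [0,0,0,0,0,0,0,0,0,0,0,0,0,0,0,0,0,0,0,0,0,0,0,0]
  fingers: 0
  squeeze: 50

```text
time: 2.92
ee_pos: [0.4789, 0.3859, 0.0195]
eef_rot: [-0.005, 1.0, 0.0, 0.0]
ft_force: [-1.7, -0.4, 5.3]
width: 0.0462
grip_force: 49.4
```

Call:
arm_command:
  moves: [0,0,-1,0,0,0,-1.5,0,0,0,-1.5,0,0,0,0,0,0,0,0,0,0,0,0,0]

```text
time: 3.42
ee_pos: [0.478, 0.3854, 0.0577]
eef_rot: [-0.005, 1.0, -0.0, -0.001]
ft_force: [-0.7, -0.6, -4.1]
width: 0.0456
grip_force: 49.3
```

```bash
cat >> h.py <<'E'
def avg(n=8,cam="side",save=None):
    M=[];F=[]
    for i in range(n):
        im=r.camera(cam); s=r.read_state(); M.append(s["torque"]@R.from_quat(s["eef_rot"]).apply([0,1,0])); F.append(s["ft_force"][2])
    if save: cv2.imwrite(save,im[:,:,::-1])
    print("M %.4f +- %.4f (each %.3f) Fz %.2f"%(np.mean(M),np.std(M)/n**.5,np.std(M),np.mean(F))); moment(); return im
E
python3 - <<'E'
from h import *
im=avg(10); cv2.imwrite("pics/s1.png",cv2.resize(im[100:300,150:410,::-1],None,fx=3,fy=3))
E
```

```text
M 0.1659 +- 0.0093 (each 0.029) Fz -4.13
t 3.92 M 0.1288 F [-0.1   0.06 -3.74] w 0.0459 g 49.3 p [0.4785 0.3858 0.0584]
```

View pics/s1.png

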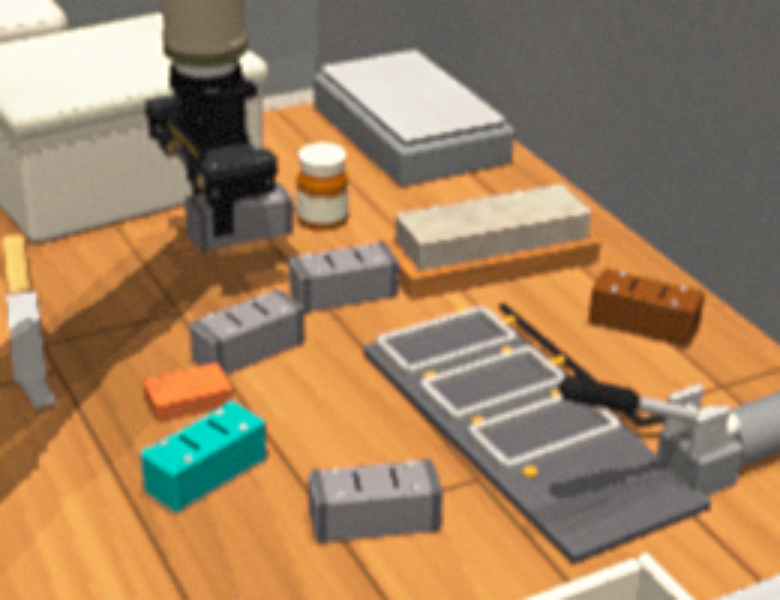

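Held level with CoM toward the far (free) end. I'll regrip at the +x end, take a baseline, then tip it with a soft grip.

Call:
arm_command:
  moves: [0,0,2,0,0,0,1.5,0,0,0,0.4,0,0,0,0,0]

```text
time: 4.25
ee_pos: [0.4785, 0.3857, 0.0197]
eef_rot: [-0.005, 1.0, -0.0, -0.0]
ft_force: [0.2, -0.7, -3.6]
width: 0.0456
grip_force: 49.5
```

Call:
arm_command:
  moves: [0,0,0,0,0,0,0,0,0,0,0,0,0,0,0,0,-3.2,0,0,0,-3.2,0,0,0,0,0,0,0,0,0,0,0]
  fingers: 80

```text
time: 4.92
ee_pos: [0.5444, 0.3855, 0.0195]
eef_rot: [-0.004, 1.0, -0.0, 0.001]
ft_force: [0.1, 0.4, -0.3]
width: 0.0696
grip_force: 0.0
```

Call:
arm_command:
  moves: [0,0,0,0,0,0,0,0,0,0,0,0,0,0,0,0,0,0,0,0,0,0,-1,0,0,0,-1.5,0,0,0,-1.5,0,0,0,0,0,0,0,0,0,0,0,0,0]
  fingers: 0
  squeeze: 50

```text
time: 5.83
ee_pos: [0.5419, 0.3862, 0.0587]
eef_rot: [-0.005, 1.0, -0.0, -0.001]
ft_force: [-0.4, -0.7, -4.1]
width: 0.0456
grip_force: 49.9
```

```bash
python3 -c "
from h import *
avg(10)"
```

```text
M -0.0911 +- 0.0041 (each 0.013) Fz -4.29
t 6.33 M -0.0988 F [ 0.32 -0.05 -3.29] w 0.0457 g 49.9 p [0.5425 0.3864 0.0595]
```

Call:
arm_command:
  moves: [0,0,2,0,0,0,1.5,0,0,0,0.4,0,0,0,0,0]

```text
time: 6.67
ee_pos: [0.5421, 0.3862, 0.0203]
eef_rot: [-0.005, 1.0, -0.0, -0.001]
ft_force: [0.4, 0.3, -4.4]
width: 0.0453
grip_force: 50.0
```

Call:
arm_command:
  moves: [0,0,0,0,0,0,0,0,0,0,0,0,0,0,-1,0,0,0,-1,0,0,0,-1,0,0,0,-1,0,0,0,-0.8,0,0,0,0,0,0,0,0,0]
  squeeze: 5

```text
time: 7.5
ee_pos: [0.5446, 0.3871, 0.0708]
eef_rot: [-0.004, 1.0, 0.001, 0.002]
ft_force: [5.6, 0.3, 5.5]
width: 0.0457
grip_force: 5.0
```

```bash
python3 -c "
from h import *
im=avg(2); cv2.imwrite('pics/s2.png',cv2.resize(im[100:250,150:350,::-1],None,fx=3,fy=3))"
```

```text
M -1.1597 +- 0.0132 (each 0.019) Fz 5.68
t 7.60 M -1.1784 F [5.05 1.08 5.54] w 0.0460 g 5.0 p [0.5446 0.3869 0.0702]
```

View pics/s2.png

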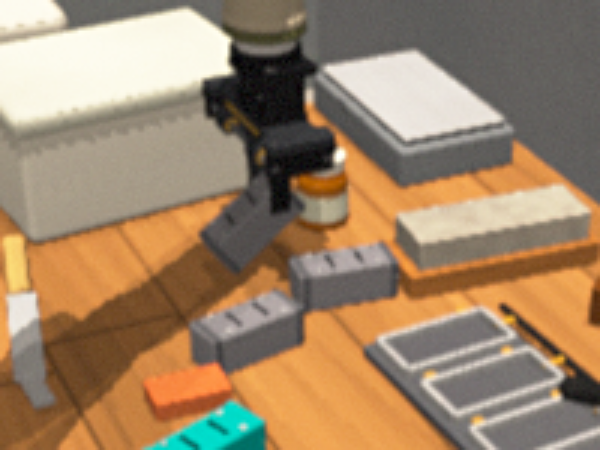

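The picture shows the cassette tipped about 45°, free end down, with the jar close behind it. The free end is now jammed on friction. I'll grip hard, shift toward the robot, then lay it down along an arc.

Call:
arm_command:
  moves: [0,0,0,0,0,0,0,0,0,0,-0.8,0,0,0,-0.7,0,2,0,0,0,2,0,0,0,1,0,0,0,0,0,0,0]
  squeeze: 50

```text
time: 8.27
ee_pos: [0.4895, 0.3867, 0.0832]
eef_rot: [-0.006, 1.0, -0.0, -0.001]
ft_force: [0.4, 0.5, -4.4]
width: 0.0459
grip_force: 50.0
```

```bash
python3 -c "
from h import *
im=r.camera('side'); cv2.imwrite('pics/s3.png',cv2.resize(im[100:250,150:350,::-1],None,fx=3,fy=3));print(ray('top',150,172,.085));moment()"
```

```text
[0.6350252  0.43329882]
t 8.32 M -0.1145 F [ 0.53  0.74 -4.52] w 0.0456 g 50.0 p [0.4913 0.3863 0.0834]
```

View pics/s3.png

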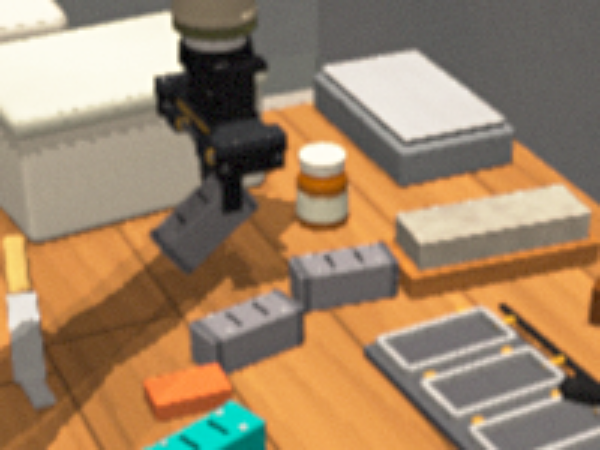

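Call:
arm_command:
  moves: [0,0,0.6,0,0,0,0.4,0,0,0,0,0]

```text
time: 8.57
ee_pos: [0.4928, 0.385, 0.072]
eef_rot: [-0.004, 1.0, -0.001, -0.001]
ft_force: [-0.6, -0.2, -4.6]
width: 0.0454
grip_force: 50.0
```

Call:
arm_command:
  moves: [0,0,0,0,-1.1,0,0.6,0,-1.1,0,0.7,0,-0.9,0,0.8,0,-0.9,0,0.9,0,-0.7,0,1,0,-0.6,0,1,0,-0.3,0,0.4,0,0,0,0,0]
  squeeze: 5

```text
time: 9.32
ee_pos: [0.5488, 0.386, 0.0181]
eef_rot: [-0.004, 1.0, -0.0, -0.0]
ft_force: [0.8, 0.7, -2.9]
width: 0.046
grip_force: 5.0
```

```bash
python3 -c "
from h import *
im=r.camera('side'); cv2.imwrite('pics/s4.png',cv2.resize(im[100:250,150:350,::-1],None,fx=3,fy=3));moment()"
```

```text
t 9.37 M -0.0919 F [ 0.02 -0.23 -3.75] w 0.0459 g 5.0 p [0.5485 0.3862 0.0188]
```

View pics/s4.png

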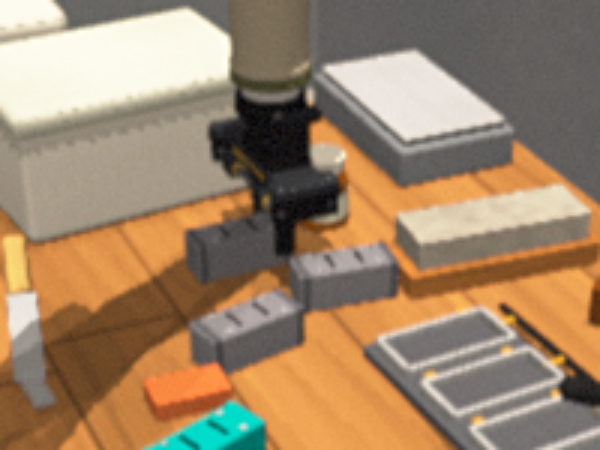

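Cassette looks nearly flat again. Firm grip, lift and measure.

Call:
arm_command:
  moves: [0,0,0.2,0,0,0,0,0,0,0,0,0,0,0,0,0,0,0,-1.5,0,0,0,-2.5,0,0,0,0,0,0,0,0,0,0,0,0,0]
  squeeze: 50

```text
time: 10.12
ee_pos: [0.5478, 0.3863, 0.0564]
eef_rot: [-0.005, 1.0, -0.0, -0.001]
ft_force: [-0.1, 0.3, -4.2]
width: 0.0459
grip_force: 50.0
```

```bash
python3 -c "
from h import *
avg(10)"
```

```text
M -0.1420 +- 0.0098 (each 0.031) Fz -4.45
t 10.62 M -0.1643 F [ 0.39  0.68 -4.86] w 0.0459 g 50.0 p [0.5485 0.3865 0.0574]
```

Call:
arm_command:
  moves: [0,0,2,0,0,0,1.5,0,0,0,0.3,0,0,0,0,0]

```text
time: 10.95
ee_pos: [0.548, 0.3862, 0.019]
eef_rot: [-0.005, 1.0, -0.0, -0.001]
ft_force: [-0.7, 0.1, -3.5]
width: 0.0456
grip_force: 50.0
```

Call:
arm_command:
  moves: [0,0,0,0,0,0,0,0,0,0,0,0,0,0,-3,0,0,0,-4,0,0,0,-4,0,3,0,0,0,4,0,0,0,4,0,0,0,4,0,0,0,4,0,0,0,0,0,0,0]
  fingers: 80

```text
time: 11.95
ee_pos: [0.3514, 0.3861, 0.1302]
eef_rot: [-0.008, 1.0, 0.001, -0.001]
ft_force: [0.5, 1.8, 0.4]
width: 0.0698
grip_force: 0.0
```

```bash
python3 -c "
from h import *
np.set_printoptions(precision=3,suppress=True)
im=r.camera('top')
for c in cassettes(im)[0]: print(np.array(c[:5]),np.array(c[5]))
moment()"
```

```text
[  0.449  -0.069 163.023   0.108   0.044] [313.047 230.585]
[ 0.451  0.221 11.648  0.108  0.046] [220.92  231.017]
[0.508 0.386 0.465 0.104 0.041] [168.5 213.5]
[  0.585   0.279 173.395   0.108   0.045] [202.588 188.931]
[  0.767   0.275 175.923   0.208   0.073] [203.685 132.591]
[ 0.726  0.001 93.176  0.348  0.332] [289.685 144.094]
t 12.00 M -0.0962 F [ 1.05  0.22 -0.24] w 0.0693 g 0.0 p [0.355 0.386 0.131]
```

P3 sits at x≈0.508, so the pads slipped about 8 mm. That explains the reading, and it looks sound. I'll confirm with a centred grasp: positive M means its heavy end has stayed put.

Call:
arm_command:
  moves: [-4,0,0,0,-4,0,0,0,-4,0,0,0,-3.2,0,0,0,0,0,3,0,0,0,3,0,0,0,3,0,0,0,2,0,0,0,0,0]

```text
time: 12.75
ee_pos: [0.5094, 0.3839, 0.0153]
eef_rot: [-0.004, 1.0, -0.002, -0.002]
ft_force: [-0.8, -1.2, -0.8]
width: 0.0693
grip_force: 0.0
```

Call:
arm_command:
  moves: [0,0,0.2,0,0,0,0,0,0,0,0,0,0,0,0,0,0,0,0,0,0,0,0,0,0,0,-2,0,0,0,-2,0,0,0,-2,0,0,0,0,0,0,0,0,0,0,0,0,0]
  fingers: 0

```text
time: 13.75
ee_pos: [0.5098, 0.3856, 0.076]
eef_rot: [-0.005, 1.0, -0.001, -0.001]
ft_force: [0.1, 0.3, -4.1]
width: 0.0457
grip_force: 50.0
```

```bash
python3 -c "
from h import *
avg(8); go(.628,.130,.10,183.2)"
```

```text
M 0.0217 +- 0.0147 (each 0.042) Fz -4.48
t 14.15 M 0.0840 F [-1.12  0.11 -4.84] w 0.0456 g 50.0 p [0.5104 0.386  0.0771]
turn -2.7 then shift -10.31 -26.21 -2.29 cm
```

Sound. Carry it to bay 1.

Call:
arm_command:
  moves: [0,0,-3,-2.7,-1,-3,0,0,-1.3,-3.4,0,0,-1.3,-3.4,0,0,-1.3,-3.4,0,0,-1.3,-3.4,0,0,-1.3,-3.4,0,0,-1.3,-3.2,0,0,-1.5,-3,0,0,0,0,0,0,0,0,0,0]

```text
time: 15.07
ee_pos: [0.6291, 0.1271, 0.1074]
eef_rot: [-0.026, 1.0, -0.001, 0.0]
ft_force: [-0.6, 1.0, -4.2]
width: 0.0457
grip_force: 50.0
```

```bash
python3 -c "
from h import *
go(.629,.130,.0295,183.2);moment()"
```

```text
turn -0.2 then shift -0.01 0.29 7.79 cm
t 15.07 M 0.0611 F [-0.62  0.99 -4.24] w 0.0457 g 50.0 p [0.6291 0.1271 0.1074]
```

Call:
arm_command:
  moves: [0,0.3,2.5,0,0,0,2.5,0,0,0,1.3,0,0,0,0.8,0,0,0,0.5,0,0,0,0,0,0,0,0,0]

```text
time: 15.65
ee_pos: [0.6282, 0.1346, 0.0351]
eef_rot: [-0.029, 1.0, 0.001, 0.0]
ft_force: [-13.1, -1.2, 21.9]
width: 0.046
grip_force: 50.0
```

Call:
arm_command:
  moves: [0,0,0,0,0,0,0,0,0,0,0,0,0,0,-2,0,0,0,-4,0,0,0,-3,0,3,0,0,0,4,0,0,0,4,0,0,0,4,0,0,0,0,0,0,0]
  fingers: 72

```text
time: 16.57
ee_pos: [0.4707, 0.1241, 0.12]
eef_rot: [-0.029, 1.0, -0.0, -0.003]
ft_force: [0.7, 0.0, -0.3]
width: 0.0627
grip_force: 0.0
```

```bash
python3 -c "
from h import *
np.set_printoptions(precision=3,suppress=True)
im=r.camera('top')
cv2.imwrite('pics/b1.png',cv2.resize(im[120:300,150:350,::-1],None,fx=3,fy=3))
for c in cassettes(im)[0]: print(np.array(c[:5]),np.array(c[5]))
go(.451,.221,.10,191.6);moment()"
```

```text
[  0.449  -0.069 163.023   0.108   0.044] [313.066 230.519]
[  0.49    0.093 178.711   0.439   0.431] [261.5 219. ]
[  0.767   0.275 175.923   0.208   0.073] [203.685 132.591]
[ 0.763 -0.137  6.697  0.275  0.058] [332.739 131.829]
turn -8.3 then shift 0.39 9.91 2.13 cm
t 16.62 M -0.0283 F [0.58 0.03 0.31] w 0.0622 g 0.0 p [0.475 0.125 0.121]
```

View pics/b1.png

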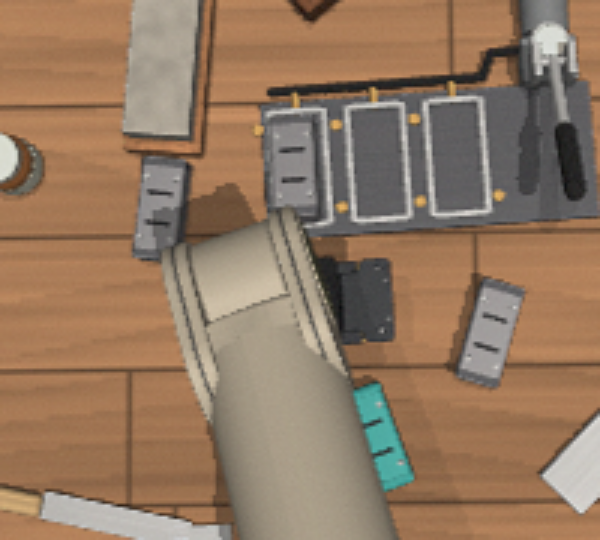

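```bash
python3 -c "
from h import *
np.set_printoptions(precision=3,suppress=True)
im=r.camera('side'); t=r.camera('top')
A=cv2.resize(im[155:205,250:350,::-1],None,fx=8,fy=6,interpolation=cv2.INTER_CUBIC); B=cv2.resize(t[150:200,230:330,::-1],None,fx=8,fy=6,interpolation=cv2.INTER_CUBIC)
a=np.radians(3.2);ex=np.array([np.cos(a),np.sin(a)]);ey=np.array([-ex[1],ex[0]])
c=np.array([.628,.130])
for z,col in((.058,(0,255,0)),):
  P=[np.r_[c+sx*.055*ex+sy*.023*ey,z] for sx,sy in((1,1),(1,-1),(-1,-1),(-1,1))]
  for I,n,u0,v0 in((A,'side',250,155),(B,'top',230,150)):
    q=np.array([[8*(u-u0+.5),6*(v-v0+.5)] for u,v in (proj(n,p) for p in P)],np.int32)
    cv2.polylines(I,[q],True,col,1)
cv2.imwrite('pics/c1.png',np.vstack([A,B]))"
```

```text
(no output)
```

View pics/c1.png

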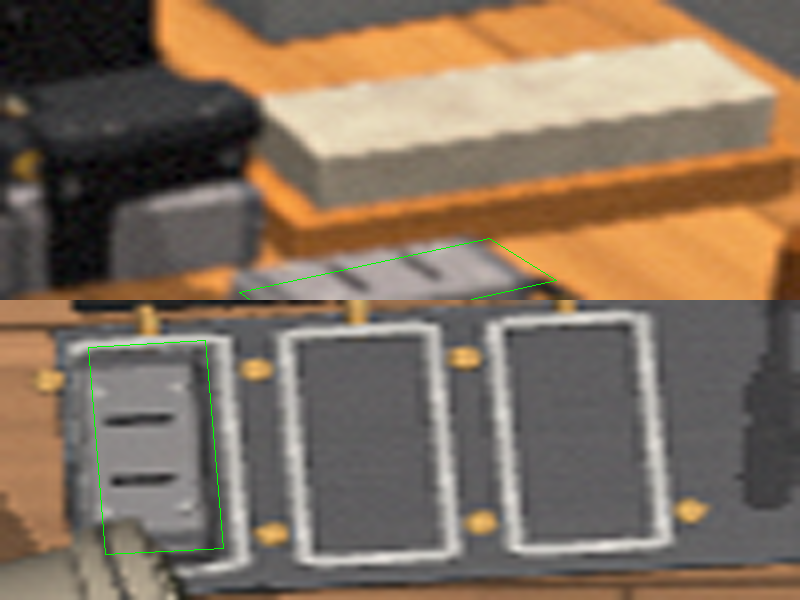

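Cassette in bay 1 is tilted on the left (+y) rim, about 5 mm off in +y. Regrip and reseat it.

Call:
arm_command:
  moves: [-4,0,0,0,-4,0,0,0,-4,0,0,0,-3.3,1,0,0,0,0,0,0,0,0,0,0,0,0,0,0,0,0,0,0]

```text
time: 17.38
ee_pos: [0.6303, 0.1431, 0.1217]
eef_rot: [-0.028, 1.0, -0.0, 0.0]
ft_force: [-0.6, -0.6, 0.5]
width: 0.0625
grip_force: 0.0
```

```bash
python3 -c "
from h import *
go(.628,.133,.035,183.2);moment()"
```

```text
turn 0.0 then shift 0.28 -1.00 8.67 cm
t 17.38 M 0.0595 F [-0.63 -0.59  0.51] w 0.0625 g 0.0 p [0.6303 0.1431 0.1217]
```

Call:
arm_command:
  moves: [0.2,-1,2.5,0,0,0,2.5,0,0,0,2,0,0,0,1.6,0,0,0,0,0,0,0,0,0]
  fingers: 90

```text
time: 17.88
ee_pos: [0.6284, 0.1332, 0.0359]
eef_rot: [-0.028, 1.0, 0.0, -0.0]
ft_force: [-0.5, -0.1, 0.7]
width: 0.0778
grip_force: 0.0
```

Call:
arm_command:
  moves: [0,0,0,0,0,0,0,0,0,0,0,0,0,0,0,0,0,0,0,0,0,0,-1.5,0,0,0,-1.5,0,0,0,0,0,0,0,0,0,0,0,0,0]
  fingers: 0

```text
time: 18.72
ee_pos: [0.6283, 0.1333, 0.0643]
eef_rot: [-0.028, 1.0, -0.0, -0.001]
ft_force: [-0.5, 0.6, -5.0]
width: 0.0458
grip_force: 49.9
```

```bash
python3 -c "
from h import *
go(.629,.1295,.0295,183.2);moment()"
```

```text
turn 0.0 then shift -0.05 -0.38 3.48 cm
t 18.72 M 0.0900 F [-0.54  0.65 -4.95] w 0.0458 g 49.9 p [0.6283 0.1333 0.0643]
```

Call:
arm_command:
  moves: [0,-0.4,0,0,0,0,0,0,0,0,1,0,0,0,1,0,0,0,0.7,0,0,0,0.4,0,0,0,0,0,0,0,0,0]

```text
time: 19.38
ee_pos: [0.6309, 0.1303, 0.0395]
eef_rot: [-0.028, 1.0, 0.001, 0.002]
ft_force: [-17.7, -2.2, 46.0]
width: 0.0457
grip_force: 50.0
```

```bash
python3 -c "
from h import *
moment()"
```

```text
t 19.38 M 3.8551 F [-17.67  -2.22  46.02] w 0.0457 g 50.0 p [0.6309 0.1303 0.0395]
```

Call:
arm_command:
  moves: [0,0,-0.5,0,0,0,0,0,0,0,0,0]

```text
time: 19.63
ee_pos: [0.6298, 0.1297, 0.0397]
eef_rot: [-0.028, 1.0, 0.0, 0.001]
ft_force: [-1.9, -1.7, 7.4]
width: 0.0455
grip_force: 50.0
```

```bash
python3 -c "
from h import *
moment()
im=r.camera('side');cv2.imwrite('pics/c2.png',cv2.resize(im[150:240,240:380,::-1],None,fx=5.5,fy=5.5,interpolation=cv2.INTER_CUBIC))"
```

```text
t 19.63 M 0.2790 F [-1.88 -1.69  7.41] w 0.0455 g 50.0 p [0.6298 0.1297 0.0397]
```

View pics/c2.png

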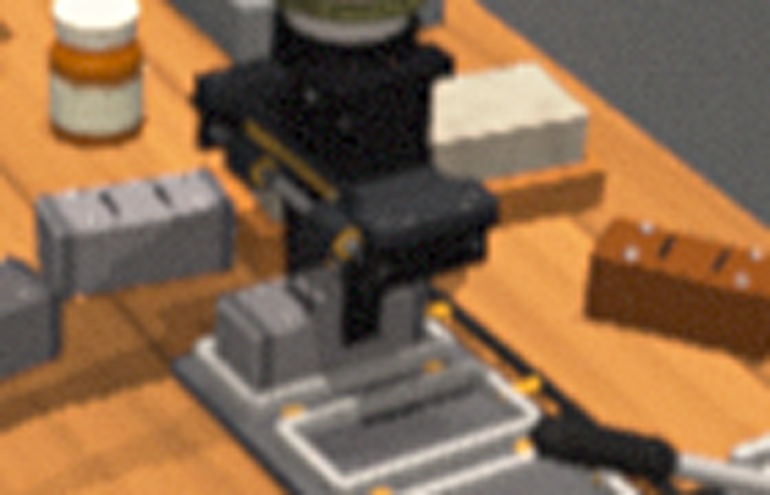

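It now appears seated inside the bay's rims. Release and check numerically.

Call:
arm_command:
  moves: [0,0,0,0,0,0,0,0,0,0,0,0,0,0,-2,0,0,0,-4,0,0,0,-4,0,0,-4,0,0,0,-4,0,0,0,-4,0,0,0,-4,0,0,0,-4,0,0,0,0,0,0]
  fingers: 72

```text
time: 20.68
ee_pos: [0.6395, -0.0817, 0.1393]
eef_rot: [-0.023, 1.0, -0.003, -0.0]
ft_force: [-0.5, -0.9, 0.7]
width: 0.0627
grip_force: 0.0
```

```bash
cat >> h.py <<'E'
def bayrect(im,i):
    c=[(.628,.130),(.633,.045),(.637,-.040)][i-1]; u,v=proj("top",(*c,.058)); u,v=int(u),int(v)
    s=im[v-24:v+24,u-12:u+13]; k=cv2.cvtColor(s,cv2.COLOR_RGB2GRAY)
    m=((k>118)&(k<205)).astype(np.uint8); m=cv2.morphologyEx(m,cv2.MORPH_CLOSE,np.ones((3,3)))
    q=max(cv2.findContours(m,0,1)[0],key=cv2.contourArea); rc=cv2.minAreaRect(q)
    w=np.array([ray("top",p[0]+u-12,p[1]+v-24,.058) for p in cv2.boxPoints(rc)]); print("bay",i,np.round(w.mean(0),4),np.round([np.linalg.norm(w[1]-w[0]),np.linalg.norm(w[2]-w[1])],4)); return k
E
python3 -c "
from h import *
np.set_printoptions(precision=3,suppress=True,linewidth=250)
im=r.camera('top')
for c in cassettes(im)[0]: print(np.array(c[:5]),np.array(c[5]))
k=bayrect(im,1); print(k[20:32:3]); k=bayrect(im,2); print(k[20:32:3]);go(.451,.221,.10,191.6);moment()"
```

```text
[ 0.451  0.221 11.65   0.108  0.045] [220.86  231.029]
[  0.585   0.278 173.112   0.108   0.045] [202.631 188.954]
[0.624 0.129 3.027 0.144 0.075] [249.71  175.862]
[  0.767   0.275 175.923   0.208   0.073] [203.685 132.591]
[  0.584  -0.042 178.541   0.631   0.258] [304.  189.5]
bay 1 [0.63  0.133] [0.076 0.149]
[[128 104 108 153 181  65 113 153 134  58  50  39  43  45  47  51  71 126 156 142  73 119 208 183  56]
 [141 130 101 155 185  80  98 149 148 149 149 148 151 150 145 151 153 153 153 147 102  90 150 124  61]
 [137 129 104 146 188 104  88 145 148 147 147 149 150 151 151 151 153 151 155 152 114  71 122 128  73]
 [141 131  80 133 193 117  81 139 152 154 154 159 151 129 130 124 103 110 158 153 121  56 100 135  92]]
bay 2 [0.629 0.048] [0.076 0.123]
[[ 66  69 102 131  88  65  68  65  68  67  65  65  65  67  69  67  68  68  66  68  81 120 101  51  44]
 [ 66  70 101 136 106  62  63  66  65  67  63  66  66  65  67  65  64  66  63  50  58  89 105  54  44]
 [ 63  66  90 143 125  62  67  67  69  69  71  66  68  69  69  68  67  65  56  52  57  79 105  75  37]
 [ 69  64  81 125 129  57  61  67  64  65  62  66  65  69  67  65  66  66  63  55  55  77 106  86  61]]
turn -8.8 then shift 12.51 32.96 3.91 cm
t 20.73 M 0.0033 F [-0.71  1.28  0.02] w 0.0630 g 0.0 p [ 0.64  -0.077  0.139]
```

Both rims are visible beside the cassette, so it is seated in bay 1. The nearest cassette is now P1 at (0.449,-0.069); centre grasp next.

Call:
arm_command:
  moves: [0,0,0,6.6,0,0,0,6.6,0,0,0,6.5,3.6,-1,0,0,3.7,-1,0,0,3.7,-1,0,0,3.7,-1,0,0,3.7,-1,0,0,0,0,0,0,0,0,0,0,0,0,0,0]
  fingers: 90

```text
time: 21.65
ee_pos: [0.4507, -0.0653, 0.1399]
eef_rot: [0.143, 0.99, 0.0, 0.001]
ft_force: [0.2, 0.8, 0.1]
width: 0.0785
grip_force: 0.0
```

```bash
python3 -c "
from h import *
go(.449,-.069,.018,163);moment()"
```

```text
turn 0.6 then shift 0.06 -0.41 12.19 cm
t 21.65 M -0.0659 F [0.25 0.83 0.1 ] w 0.0785 g 0.0 p [ 0.4507 -0.0653  0.1399]
```

Call:
arm_command:
  moves: [0,-0.4,3,0.6,0,0,3,0,0,0,3,0,0,0,2,0,0,0,1.2,0,0,0,0,0,0,0,0,0]

```text
time: 22.23
ee_pos: [0.4494, -0.0699, 0.0172]
eef_rot: [0.148, 0.989, -0.001, -0.001]
ft_force: [0.3, -1.1, 1.1]
width: 0.0782
grip_force: 0.0
```

Call:
arm_command:
  moves: [0,0,0,0,0,0,0,0,0,0,0,0,0,0,0,0,0,0,0,0,0,0,-1.5,0,0,0,-1.5,0,0,0,0,0,0,0,0,0,0,0,0,0,0,0,0,0]
  fingers: 0

```text
time: 23.15
ee_pos: [0.448, -0.0698, 0.0466]
eef_rot: [0.148, 0.989, -0.0, -0.001]
ft_force: [0.5, -0.2, -3.5]
width: 0.0454
grip_force: 50.0
```

```bash
python3 -c "
from h import *
avg(10)"
```

```text
M 0.0444 +- 0.0091 (each 0.029) Fz -4.25
t 23.65 M 0.0794 F [ 0.69  0.74 -3.13] w 0.0459 g 50.0 p [ 0.4488 -0.0699  0.0475]
```

CoM is toward the +x end. Grip that end softly, tip about 30° along an arc, lay it back, then grasp the centre again and measure.

Call:
arm_command:
  moves: [0,0,1.5,0,0,0,1.4,0,0,0,0,0]

```text
time: 23.9
ee_pos: [0.4533, -0.0707, 0.021]
eef_rot: [0.148, 0.989, 0.0, 0.004]
ft_force: [7.1, -3.4, 7.6]
width: 0.0458
grip_force: 50.0
```

Call:
arm_command:
  moves: [0,0,0,0,0,0,0,0,0,0,0,0,0,0,0,0,-1.8,0,0,0,-1.8,0,0,0,0,0,0,0,0,0,0,0]
  fingers: 80

```text
time: 24.57
ee_pos: [0.4833, -0.0807, 0.0183]
eef_rot: [0.148, 0.989, -0.0, -0.0]
ft_force: [0.8, -0.3, -0.7]
width: 0.0691
grip_force: 0.0
```

Call:
arm_command:
  moves: [0,0,0,0,0,0,0,0,0,0,0,0,0,0,0,0,0,0,0,0,0,0,0,0]
  fingers: 0
  squeeze: 6

```text
time: 25.07
ee_pos: [0.483, -0.0803, 0.0186]
eef_rot: [0.148, 0.989, 0.0, -0.0]
ft_force: [-1.8, 0.9, 1.6]
width: 0.046
grip_force: 6.0
```

Call:
arm_command:
  moves: [0.3,0,-0.8,0,0.4,0,-0.8,0,0.5,0,-0.7,0,0.5,0,-0.7,0,0.6,0,-0.6,0,0.6,0,-0.6,0,0.3,0,-0.3,0,0,0,0,0,0,0,0,0,0,0,0,0]

```text
time: 25.9
ee_pos: [0.4529, -0.071, 0.0636]
eef_rot: [0.148, 0.989, 0.0, 0.0]
ft_force: [-0.2, -0.4, 0.0]
width: 0.046
grip_force: 6.0
```

```bash
python3 -c "
from h import *
im=r.camera('side');cv2.imwrite('pics/d1.png',cv2.resize(im[190:300,230:340,::-1],None,fx=4,fy=4));moment()"
```

```text
t 25.95 M -0.0543 F [ 0.09 -0.66 -0.6 ] w 0.0462 g 6.0 p [ 0.4529 -0.0711  0.0635]
```

View pics/d1.png

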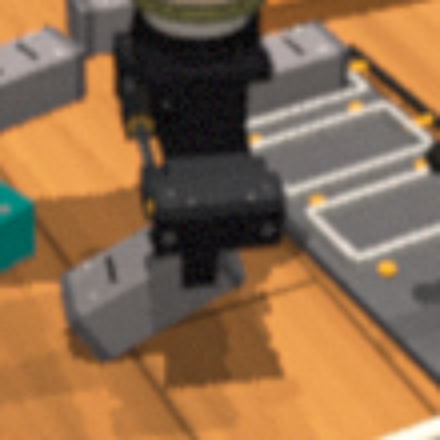

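Tipped about 30° with the free end down. Reverse the arc, regrasp the centre, and measure.

Call:
arm_command:
  moves: [-0.4,0,0.3,0,-0.7,0,0.6,0,-0.6,0,0.6,0,-0.5,0,0.7,0,-0.5,0,0.7,0,-0.4,0,0.8,0,-0.3,0,0.8,0,0,0,0,0,0,0,0,0]

```text
time: 26.7
ee_pos: [0.4852, -0.0813, 0.018]
eef_rot: [0.148, 0.989, -0.0, -0.0]
ft_force: [-0.0, -0.0, -2.1]
width: 0.0462
grip_force: 6.0
```

Call:
arm_command:
  moves: [0,0,0,0,0,0,0,0,0,0,0,0,0,0,0,0,1.8,0,0,0,1.8,0,0,0,0,0,0,0,0,0,0,0]
  fingers: 80

```text
time: 27.37
ee_pos: [0.4505, -0.0702, 0.0188]
eef_rot: [0.148, 0.989, 0.0, 0.0]
ft_force: [0.9, -0.2, 0.3]
width: 0.0692
grip_force: 0.0
```

Call:
arm_command:
  moves: [0,0,0,0,0,0,0,0,0,0,0,0,0,0,0,0,0,0,0,0,0,0,-1.5,0,0,0,-1.5,0,0,0,0,0,0,0,0,0,0,0,0,0,0,0,0,0]
  fingers: 0
  squeeze: 50

```text
time: 28.28
ee_pos: [0.4499, -0.0705, 0.0475]
eef_rot: [0.148, 0.989, -0.0, -0.001]
ft_force: [-0.0, -0.1, -3.5]
width: 0.0455
grip_force: 50.0
```

```bash
python3 -c "
from h import *
avg(10)"
```

```text
M -0.0555 +- 0.0056 (each 0.018) Fz -4.43
t 28.78 M -0.0332 F [ 0.19  0.32 -5.61] w 0.0454 g 50.0 p [ 0.4507 -0.0705  0.0485]
```

P1's moment swung by 0.10 N m, so it is loose. Into the reject box.

Call:
arm_command:
  moves: [0,0,-4,-5,0,0,-4,-5,0,0,-1,-5,-1,-3.6,0,0,-1,-4,0,0,-1,-4,0,0,-1,-4,0,0,-1,-4,0,0,0,-4,0,0,0,-4,0,0,0,-4,0,0,0,-4,0,0]

```text
time: 29.78
ee_pos: [0.4877, -0.4297, 0.1381]
eef_rot: [0.018, 1.0, 0.0, -0.0]
ft_force: [1.2, -0.0, -4.0]
width: 0.0459
grip_force: 50.0
```

Call:
arm_command:
  moves: [0,0,0,0,0,0,0,0,0,0,0,0,0,0,0,0]

```text
time: 30.12
ee_pos: [0.4886, -0.4265, 0.1382]
eef_rot: [0.017, 1.0, 0.001, 0.0]
ft_force: [-0.1, 0.8, -3.8]
width: 0.0459
grip_force: 50.0
```

```bash
python3 -c "
from h import *
go(.487,-.43,.033,180);moment()
im=r.camera('top')
for c in cassettes(im)[0]: print(np.round(c[:5],3))"
```

```text
turn -2.0 then shift 0.16 -0.35 10.52 cm
t 30.12 M -0.0981 F [-0.14  0.79 -3.83] w 0.0459 g 50.0 p [ 0.4886 -0.4265  0.1382]
[ 0.451  0.221 11.648  0.108  0.046]
[5.51000e-01 2.92000e-01 1.71732e+02 1.09000e-01 4.50000e-02]
[7.67000e-01 2.75000e-01 1.75923e+02 2.08000e-01 7.30000e-02]
[7.2600e-01 1.0000e-03 9.3176e+01 3.4800e-01 3.3200e-01]
```

P4 has been knocked to (0.551, 0.292). Release P1 in the box and travel to P2.

Call:
arm_command:
  moves: [0,0,3.5,-2,0,0,3.5,0,0,0,2,0,0,0,1,0,0,0,0.3,0,0,0,0,0,0,0,0,0]

```text
time: 30.75
ee_pos: [0.4889, -0.4285, 0.0373]
eef_rot: [0.0, 1.0, -0.001, 0.001]
ft_force: [0.4, -0.4, -3.6]
width: 0.0455
grip_force: 50.0
```

Call:
arm_command:
  moves: [0,0,0,0,0,0,0,0,0,0,0,0,0,0,0,0,0,0,-3,0,0,0,-4,0,0,0,-4,0,0,4,0,0,0,4,0,0,0,4,0,0,0,4,0,0,0,4,0,0]
  fingers: 80

```text
time: 31.75
ee_pos: [0.4879, -0.2264, 0.146]
eef_rot: [0.001, 1.0, 0.0, 0.001]
ft_force: [1.0, -0.1, -0.1]
width: 0.0696
grip_force: 0.0
```

Call:
arm_command:
  moves: [0,4,0,0,0,4,0,0,0,4,0,0,0,4,0,0,0,4,0,0,0,4,0,0,0,4,0,0,0,4,0,-6,0,4,0,-5.6,0,4,0,0,0,0,0,0,0,0,0,0]

```text
time: 32.75
ee_pos: [0.4758, 0.1731, 0.1458]
eef_rot: [-0.103, 0.995, 0.0, 0.0]
ft_force: [-0.0, -1.1, -0.3]
width: 0.0695
grip_force: 0.0
```

```bash
python3 -c "
from h import *
go(.451,.221,.018,191.6);moment()
im=r.camera('top')
for c in cassettes(im,roi=(150,450,80,290))[0]: print(np.round(c[:5],3),np.round(c[5]))"
```

```text
turn 0.2 then shift 1.47 5.19 12.78 cm
t 32.75 M 0.0086 F [-0.04 -1.13 -0.27] w 0.0695 g 0.0 p [0.4758 0.1731 0.1458]
[ 0.496 -0.378 91.569  0.242  0.192] [412. 214.]
[ 0.425  0.241 16.717  0.376  0.182] [215. 240.]
[ 7.01000e-01 -3.11000e-01  1.78179e+02  1.55000e-01  7.60000e-02] [388. 150.]
[7.67000e-01 2.75000e-01 1.75353e+02 2.08000e-01 7.10000e-02] [204. 133.]
[7.1800e-01 2.0000e-03 9.6448e+01 3.5800e-01 3.3300e-01] [289. 147.]
```

Call:
arm_command:
  moves: [0.8,2.6,0,0,0.7,2.6,0,0,0,0,3,0,0,0,3,0,0,0,3,0,0,0,2,0,0,0,1.7,0,0,0,0,0,0,0,0,0]

```text
time: 33.55
ee_pos: [0.4515, 0.2172, 0.0185]
eef_rot: [-0.099, 0.995, -0.001, -0.0]
ft_force: [0.1, -0.7, 0.0]
width: 0.0695
grip_force: 0.0
```

```bash
python3 -c "
from h import *
go(.451,.221,.018,191.6);moment()"
```

```text
turn -0.2 then shift -0.03 0.39 0.05 cm
t 33.55 M -0.0323 F [ 0.05 -0.7   0.04] w 0.0695 g 0.0 p [0.4515 0.2172 0.0185]
```

Call:
arm_command:
  moves: [0,0,0,0,0,0,0,0,0,0,0,0,0,0,0,0,0,0,0,0,0,0,-1.5,0,0,0,-1.5,0,0,0,0,0,0,0,0,0,0,0,0,0,0,0,0,0]
  fingers: 0

```text
time: 34.47
ee_pos: [0.4504, 0.2184, 0.0475]
eef_rot: [-0.101, 0.995, -0.0, -0.001]
ft_force: [-0.4, -0.1, -4.2]
width: 0.0455
grip_force: 50.0
```

```bash
python3 -c "
from h import *
avg(10)"
```

```text
M -0.0046 +- 0.0079 (each 0.025) Fz -4.28
t 34.97 M -0.0251 F [ 0.2  -0.16 -4.47] w 0.0454 g 50.0 p [0.4512 0.2188 0.0485]
```

Balanced; still tip-test it the same way.

Call:
arm_command:
  moves: [0,0,1.5,0,0,0,1.3,0,0,0,0,0]

```text
time: 35.22
ee_pos: [0.4509, 0.2187, 0.0194]
eef_rot: [-0.101, 0.995, -0.0, -0.0]
ft_force: [-1.2, -0.2, -3.6]
width: 0.0456
grip_force: 50.0
```

Call:
arm_command:
  moves: [0,0,0,0,0,0,0,0,0,0,0,0,0,0,0,0,-1.8,0,0,0,-1.8,0,0,0,0,0,0,0,0,0,0,0]
  fingers: 80

```text
time: 35.88
ee_pos: [0.487, 0.2261, 0.0208]
eef_rot: [-0.1, 0.995, 0.0, 0.0]
ft_force: [-0.3, 0.6, -1.2]
width: 0.0693
grip_force: 0.0
```

Call:
arm_command:
  moves: [0,0,0,0,0,0,0,0,0,0,0,0,0,0,0,0,0,0,0,0,0,0,0,0]
  fingers: 0
  squeeze: 6

```text
time: 36.38
ee_pos: [0.4862, 0.226, 0.0206]
eef_rot: [-0.101, 0.995, 0.0, -0.0]
ft_force: [-0.2, 0.3, 1.6]
width: 0.0459
grip_force: 6.0
```

Call:
arm_command:
  moves: [0.3,0,-0.8,0,0.4,0,-0.8,0,0.5,0,-0.7,0,0.5,0,-0.7,0,0.6,0,-0.6,0,0.6,0,-0.6,0,0.3,0,-0.3,0,0,0,0,0,0,0,0,0,0,0,0,0]

```text
time: 37.22
ee_pos: [0.4554, 0.2199, 0.0657]
eef_rot: [-0.101, 0.995, 0.0, 0.0]
ft_force: [0.7, 0.9, 0.9]
width: 0.0456
grip_force: 6.0
```

```bash
python3 -c "
from h import *
im=r.camera('side');cv2.imwrite('pics/e1.png',cv2.resize(im[150:260,180:330,::-1],None,fx=4,fy=4));moment()"
```

```text
t 37.27 M -0.2358 F [0.46 1.1  1.58] w 0.0460 g 6.0 p [0.4555 0.2199 0.0656]
```

Call:
arm_command:
  moves: [-0.4,0,0.3,0,-0.7,0,0.6,0,-0.6,0,0.6,0,-0.5,0,0.7,0,-0.5,0,0.7,0,-0.4,0,0.8,0,-0.3,0,0.8,0,0,0,0,0,0,0,0,0]

```text
time: 38.02
ee_pos: [0.4886, 0.2262, 0.02]
eef_rot: [-0.1, 0.995, -0.0, -0.0]
ft_force: [-0.1, 0.8, -2.7]
width: 0.0457
grip_force: 6.0
```

Call:
arm_command:
  moves: [0,0,0,0,0,0,0,0,0,0,0,0,0,0,0,0,1.8,0,0,0,1.8,0,0,0,0,0,0,0,0,0,0,0]
  fingers: 80

```text
time: 38.68
ee_pos: [0.4528, 0.2194, 0.0209]
eef_rot: [-0.101, 0.995, 0.0, 0.0]
ft_force: [-0.7, -0.5, 0.1]
width: 0.0693
grip_force: 0.0
```

Call:
arm_command:
  moves: [0,0,0,0,0,0,0,0,0,0,0,0,0,0,0,0,0,0,0,0,0,0,-1.5,0,0,0,-1.5,0,0,0,0,0,0,0,0,0,0,0,0,0,0,0,0,0]
  fingers: 0
  squeeze: 50

```text
time: 39.6
ee_pos: [0.4525, 0.2188, 0.0494]
eef_rot: [-0.101, 0.995, -0.0, -0.001]
ft_force: [1.0, 0.4, -4.5]
width: 0.0459
grip_force: 50.0
```

```bash
python3 -c "
from h import *
avg(10); go(.633,.045,.1,183.2)"
```

```text
M -0.0538 +- 0.0144 (each 0.046) Fz -4.42
t 40.10 M -0.0183 F [-0.34  0.53 -4.28] w 0.0457 g 50.0 p [0.4532 0.2192 0.0505]
turn 8.3 then shift -16.98 -18.40 -4.95 cm
```

View pics/e1.png

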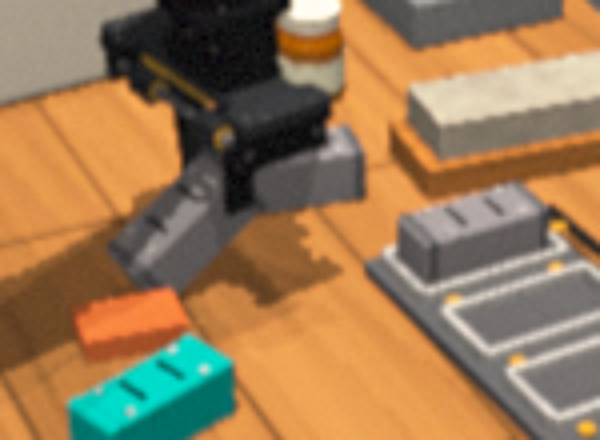

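It tipped well, but the reading is noisy, so I'll repeat it.

Call:
arm_command:
  moves: [0,0,-1,0,0,0,0,0,0,0,0,0,0,0,0,0,0,0,0,0,0,0,0,0]

```text
time: 40.6
ee_pos: [0.453, 0.2192, 0.0604]
eef_rot: [-0.101, 0.995, -0.0, -0.0]
ft_force: [0.6, -0.1, -4.0]
width: 0.0456
grip_force: 50.0
```

```bash
python3 -c "
from h import *
avg(8); 
s=r.read_state(); print(np.round(s['torque'],3))
avg(8)"
```

```text
M -0.0628 +- 0.0109 (each 0.031) Fz -4.27
t 41.00 M -0.0303 F [-0.46  0.53 -3.67] w 0.0458 g 50.0 p [0.4531 0.2192 0.0605]
[ 0.072 -0.016  0.004]
M -0.0692 +- 0.0053 (each 0.015) Fz -4.21
t 41.40 M -0.0624 F [ 0.71 -0.4  -4.22] w 0.0459 g 50.0 p [0.4531 0.2193 0.0605]
```

M is about −0.064, against −0.005 before. That could be slip or a stone moving from mid-travel. I'll move P2 to the clear spot (0.45,−0.07), measure its true position, then tip the other way.

Call:
arm_command:
  moves: [0,0,-3,5.8,0,0,-3,5.8,0,-3.6,0,0,0,-3.6,0,0,0,-3.6,0,0,0,-3.6,0,0,0,-3.6,0,0,0,-3.6,0,0,0,-3.6,0,0,0,-3.7,0,0,0,0,2,0,0,0,3,0]

```text
time: 42.4
ee_pos: [0.455, -0.0722, 0.0725]
eef_rot: [0.003, 1.0, 0.0, 0.003]
ft_force: [1.3, 1.5, -5.0]
width: 0.0453
grip_force: 50.0
```

Call:
arm_command:
  moves: [0,0,3,0,0,0,1,0,0,0,0,0,0,0,0,0]

```text
time: 42.73
ee_pos: [0.453, -0.0698, 0.0311]
eef_rot: [0.0, 1.0, -0.0, -0.0]
ft_force: [0.5, 0.1, -4.1]
width: 0.0457
grip_force: 50.0
```

```bash
python3 -c "
from h import *
go(.449,-.069,.0205,180);moment()"
```

```text
turn -0.1 then shift 0.40 0.08 1.06 cm
t 42.73 M -0.1345 F [ 0.46  0.05 -4.12] w 0.0457 g 50.0 p [ 0.453  -0.0698  0.0311]
```

Call:
arm_command:
  moves: [0,0,0.7,0,0,0,0.2,0,0,0,0,0,0,0,0,0]

```text
time: 43.07
ee_pos: [0.4532, -0.0697, 0.022]
eef_rot: [0.0, 1.0, 0.0, 0.0]
ft_force: [0.1, 0.4, -4.8]
width: 0.0457
grip_force: 50.0
```

Call:
arm_command:
  moves: [0,0,0,0,0,0,0,0,0,0,0,0,0,0,0,0,0,0,-4,0,0,0,-4,0,0,4,0,0,0,4,0,0,0,4,0,0,0,4,0,0,0,4,0,0,0,0,0,0]
  fingers: 80

```text
time: 44.07
ee_pos: [0.4524, 0.1384, 0.102]
eef_rot: [-0.004, 1.0, 0.001, 0.0]
ft_force: [0.0, 0.0, 0.7]
width: 0.0697
grip_force: 0.0
```

```bash
python3 -c "
from h import *
im=r.camera('top')
for c in cassettes(im)[0]: print(np.round(c[:5],4))
moment()"
```

```text
[ 4.50400e-01 -6.84000e-02  1.78813e+02  1.06200e-01  4.39000e-02]
[ 0.4852  0.0952 91.9977  0.4558  0.4327]
[7.668000e-01 2.755000e-01 1.759235e+02 2.079000e-01 7.280000e-02]
[ 0.763  -0.1373  6.6967  0.2747  0.0577]
t 44.12 M 0.0017 F [-1.07 -1.2   0.6 ] w 0.0696 g 0.0 p [0.4526 0.1343 0.1017]
```

Its grasp offset was only 3 mm, so the CoM really moved about 12 mm. Tip it the other way to be sure.

Call:
arm_command:
  moves: [0,-4,0,0,0,-4,0,0,0,-4,0,0,1.9,-4,0,0,1.9,-4.2,0,0,0,0,0,0,0,0,3,0,0,0,3,0,0,0,2,0,0,0,0,0,0,0,0,0]

```text
time: 45.03
ee_pos: [0.417, -0.0662, 0.0214]
eef_rot: [0.001, 1.0, -0.0, -0.001]
ft_force: [-0.1, -0.1, 1.6]
width: 0.0696
grip_force: 0.0
```

Call:
arm_command:
  moves: [0,0,0,0,0,0,0,0,0,0,0,0,0,0,0,0,0,0,0,0,0,0,0,0]
  fingers: 0
  squeeze: 6

```text
time: 45.53
ee_pos: [0.4185, -0.066, 0.0224]
eef_rot: [0.001, 1.0, -0.0, 0.001]
ft_force: [-2.1, -4.8, 6.8]
width: 0.0459
grip_force: 6.0
```

Call:
arm_command:
  moves: [-0.3,0,-0.8,0,-0.4,0,-0.8,0,-0.5,0,-0.7,0,-0.5,0,-0.7,0,-0.6,0,-0.6,0,-0.6,0,-0.6,0,-0.3,0,-0.3,0,0,0,0,0,0,0,0,0,0,0,0,0,0,0,0,0,0,0,0,0]

```text
time: 46.53
ee_pos: [0.4496, -0.0653, 0.0664]
eef_rot: [0.001, 1.0, 0.0, -0.0]
ft_force: [0.0, -0.2, -1.5]
width: 0.0458
grip_force: 6.0
```

Call:
arm_command:
  moves: [0.4,0,0.3,0,0.7,0,0.6,0,0.6,0,0.6,0,0.5,0,0.7,0,0.5,0,0.7,0,0.4,0,0.8,0,0.3,0,0.8,0,0,0,0,0,0,0,0,0]

```text
time: 47.28
ee_pos: [0.4152, -0.0654, 0.0209]
eef_rot: [0.001, 1.0, -0.0, -0.001]
ft_force: [-0.1, 0.4, -2.8]
width: 0.0461
grip_force: 6.0
```

Call:
arm_command:
  moves: [0,0,0,0,0,0,0,0,0,0,0,0,0,0,0,0,-1.9,0,0,0,-1.9,0,0,0,0,0,0,0,0,0,0,0]
  fingers: 80

```text
time: 47.95
ee_pos: [0.4543, -0.0655, 0.0215]
eef_rot: [0.001, 1.0, -0.0, 0.0]
ft_force: [0.1, -0.5, 0.4]
width: 0.0695
grip_force: 0.0
```

Call:
arm_command:
  moves: [0,0,0,0,0,0,0,0,0,0,0,0,0,0,0,0,0,0,0,0,0,0,-1.5,0,0,0,-1.5,0,0,0,0,0,0,0,0,0,0,0,0,0,0,0,0,0]
  fingers: 0
  squeeze: 50

```text
time: 48.87
ee_pos: [0.453, -0.0653, 0.0505]
eef_rot: [0.0, 1.0, -0.0, -0.001]
ft_force: [-0.5, -1.0, -4.4]
width: 0.0456
grip_force: 50.0
```

```bash
python3 -c "
from h import *
avg(12)"
```

```text
M 0.0225 +- 0.0075 (each 0.026) Fz -4.28
t 49.47 M 0.0668 F [-0.83 -0.03 -4.47] w 0.0455 g 50.0 p [ 0.4538 -0.0653  0.0515]
```

The moment swung back by 0.087 N m, so P2 is loose. Into the reject box beside P1.

Call:
arm_command:
  moves: [0,0,-4,0,0,0,-4,0,0,0,-1,0,-1,-3.7,0,0,-1,-3.7,0,0,-1.3,-4,0,0,0,-4,0,0,0,-4,0,0,0,-4,0,0,0,-3.9,0,0,0,0,0,0,0,0,0,0]

```text
time: 50.47
ee_pos: [0.4849, -0.3409, 0.1408]
eef_rot: [0.003, 1.0, -0.001, -0.001]
ft_force: [-0.2, 0.2, -5.0]
width: 0.0457
grip_force: 50.0
```

Call:
arm_command:
  moves: [0,0,0,0,0,0,0,0,0,0,0,0]

```text
time: 50.72
ee_pos: [0.487, -0.3365, 0.1414]
eef_rot: [-0.001, 1.0, 0.0, 0.0]
ft_force: [-0.8, -1.2, -4.1]
width: 0.0457
grip_force: 50.0
```

```bash
python3 -c "
from h import *
go(.487,-.338,.035,180);moment()
im=r.camera('top')
for c in cassettes(im)[0]: print(np.round(c[:5],3))"
```

```text
turn 0.1 then shift -0.00 -0.15 10.64 cm
t 50.72 M 0.0420 F [-0.76 -1.21 -4.13] w 0.0457 g 50.0 p [ 0.487  -0.3365  0.1414]
[ 3.07000e-01 -1.40000e-01  1.78541e+02  8.00000e-02  4.30000e-02]
[5.50000e-01 2.92000e-01 1.71732e+02 1.09000e-01 4.50000e-02]
[7.67000e-01 2.75000e-01 1.75923e+02 2.08000e-01 7.30000e-02]
[7.2600e-01 1.0000e-03 9.3176e+01 3.4800e-01 3.3200e-01]
```

Release and travel to P4 at (0.5505, 0.292), yaw 171.7°.

Call:
arm_command:
  moves: [0,0,3.5,0,0,0,3.5,0,0,0,2,0,0,0,1,0,0,0,0.3,0,0,0,0,0,0,0,0,0]

```text
time: 51.35
ee_pos: [0.4873, -0.3385, 0.04]
eef_rot: [0.0, 1.0, -0.0, 0.001]
ft_force: [0.0, -0.4, -4.1]
width: 0.0459
grip_force: 50.0
```

Call:
arm_command:
  moves: [0,0,0,0,0,0,0,0,0,0,0,0,0,0,0,0,0,0,-3,0,0,0,-4,0,0,0,-4,0,0,4,0,0,0,4,0,0,0,4,0,0,0,4,0,0,0,4,0,0]
  fingers: 80

```text
time: 52.35
ee_pos: [0.4864, -0.1363, 0.1491]
eef_rot: [0.001, 1.0, 0.0, 0.001]
ft_force: [1.1, -0.1, 0.5]
width: 0.0695
grip_force: 0.0
```

Call:
arm_command:
  moves: [0,4,0,0,0,4,0,0,0,4,0,0,0,4,0,0,0,4,0,0,-1,4,0,0,-1,4,0,0,-1,4,0,0,-1,4,0,0,-1,4,0,4.2,-1,2,0,4.1,0,0,0,0]

```text
time: 53.35
ee_pos: [0.5484, 0.2872, 0.1482]
eef_rot: [0.072, 0.997, 0.001, 0.0]
ft_force: [-0.9, 0.4, -0.3]
width: 0.0697
grip_force: 0.0
```

Call:
arm_command:
  moves: [0,0,0,0,0,0,0,0,0,0,0,0]

```text
time: 53.6
ee_pos: [0.5487, 0.2796, 0.1489]
eef_rot: [0.073, 0.997, -0.0, 0.0]
ft_force: [0.5, -0.7, -0.2]
width: 0.07
grip_force: 0.0
```

```bash
python3 -c "
from h import *
go(.5505,.292,.018,171.7);moment()"
```

```text
turn -0.1 then shift -0.00 1.26 13.09 cm
t 53.60 M 0.0516 F [ 0.55 -0.69 -0.21] w 0.0700 g 0.0 p [0.5487 0.2796 0.1489]
```

Call:
arm_command:
  moves: [0,1.2,3,0,0,0,3,0,0,0,3,0,0,0,2.5,0,0,0,1.5,0,0,0,0,0,0,0,0,0,0,0,0,0]

```text
time: 54.27
ee_pos: [0.5512, 0.2928, 0.0203]
eef_rot: [0.073, 0.997, 0.001, 0.001]
ft_force: [0.6, -0.4, 0.4]
width: 0.0699
grip_force: 0.0
```

Call:
arm_command:
  moves: [0,0,0,0,0,0,0,0,0,0,0,0,0,0,0,0,0,0,0,0,0,0,-1.5,0,0,0,-1.5,0,0,0,0,0,0,0,0,0,0,0,0,0,0,0,0,0]
  fingers: 0

```text
time: 55.18
ee_pos: [0.5494, 0.2927, 0.0472]
eef_rot: [0.073, 0.997, -0.001, -0.001]
ft_force: [0.1, -1.5, -3.8]
width: 0.0456
grip_force: 50.0
```

```bash
python3 -c "
from h import *
avg(12)"
```

```text
M -0.0281 +- 0.0065 (each 0.023) Fz -4.26
t 55.78 M -0.0384 F [ 0.72 -0.29 -4.1 ] w 0.0457 g 50.0 p [0.5502 0.293  0.0486]
```

CoM is slightly toward the −x end. Grip that end and tip the +x end down.

Call:
arm_command:
  moves: [0,0,1.5,0,0,0,1.2,0,0,0,0,0,0,0,0,0]

```text
time: 56.12
ee_pos: [0.5496, 0.2927, 0.0208]
eef_rot: [0.073, 0.997, -0.001, -0.001]
ft_force: [-0.5, 0.2, -3.3]
width: 0.0455
grip_force: 50.0
```

Call:
arm_command:
  moves: [0,0,0,0,0,0,0,0,0,0,0,0,0,0,0,0,1.8,0,0,0,1.8,0,0,0,0,0,0,0,0,0,0,0]
  fingers: 80

```text
time: 56.78
ee_pos: [0.5142, 0.2989, 0.022]
eef_rot: [0.072, 0.997, 0.0, 0.0]
ft_force: [1.1, -0.4, 0.5]
width: 0.0694
grip_force: 0.0
```

Call:
arm_command:
  moves: [0,0,0,0,0,0,0,0,0,0,0,0,0,0,0,0,0,0,0,0,0,0,0,0]
  fingers: 0
  squeeze: 6

```text
time: 57.28
ee_pos: [0.5149, 0.298, 0.0215]
eef_rot: [0.073, 0.997, -0.0, 0.0]
ft_force: [0.7, -0.0, -1.4]
width: 0.046
grip_force: 6.0
```

Call:
arm_command:
  moves: [-0.3,0,-0.8,0,-0.4,0,-0.8,0,-0.5,0,-0.7,0,-0.5,0,-0.7,0,-0.6,0,-0.6,0,-0.6,0,-0.6,0,-0.3,0,-0.3,0,0,0,0,0,0,0,0,0,0,0,0,0,0,0,0,0,0,0,0,0]

```text
time: 58.28
ee_pos: [0.546, 0.2936, 0.0664]
eef_rot: [0.073, 0.997, -0.0, -0.0]
ft_force: [1.1, -0.5, -3.7]
width: 0.0457
grip_force: 6.0
```

```bash
python3 -c "
from h import *
im=r.camera('side');cv2.imwrite('pics/f1.png',cv2.resize(im[130:240,180:330,::-1],None,fx=4,fy=4));moment()"
```

```text
t 58.33 M -0.1487 F [-0.03 -0.06 -2.71] w 0.0457 g 6.0 p [0.546  0.2936 0.0663]
```

Call:
arm_command:
  moves: [0.4,0,0.3,0,0.7,0,0.6,0,0.6,0,0.6,0,0.5,0,0.7,0,0.5,0,0.7,0,0.4,0,0.8,0,0.3,0,0.8,0,0,0,0,0,0,0,0,0]

```text
time: 59.08
ee_pos: [0.5121, 0.2985, 0.0209]
eef_rot: [0.073, 0.997, -0.0, -0.0]
ft_force: [-0.6, -0.3, -3.2]
width: 0.0459
grip_force: 6.0
```

Call:
arm_command:
  moves: [0,0,0,0,0,0,0,0,0,0,0,0,0,0,0,0,-1.9,0,0,0,-1.9,0,0,0,0,0,0,0,0,0,0,0]
  fingers: 80

```text
time: 59.75
ee_pos: [0.551, 0.2924, 0.0216]
eef_rot: [0.074, 0.997, -0.0, 0.0]
ft_force: [0.2, 0.7, -0.4]
width: 0.0691
grip_force: 0.0
```

Call:
arm_command:
  moves: [0,0,0,0,0,0,0,0,0,0,0,0,0,0,0,0,0,0,0,0,0,0,-1.5,0,0,0,-1.5,0,0,0,0,0,0,0,0,0,0,0,0,0,0,0,0,0]
  fingers: 0
  squeeze: 50

```text
time: 60.67
ee_pos: [0.5494, 0.2927, 0.0502]
eef_rot: [0.073, 0.997, -0.001, -0.001]
ft_force: [0.6, -0.5, -4.7]
width: 0.046
grip_force: 50.0
```

```bash
python3 -c "
from h import *
avg(12)"
```

```text
M -0.0275 +- 0.0072 (each 0.025) Fz -3.97
t 61.27 M -0.0664 F [ 0.23 -0.49 -3.6 ] w 0.0458 g 50.0 p [0.5502 0.293  0.0516]
```

View pics/f1.png

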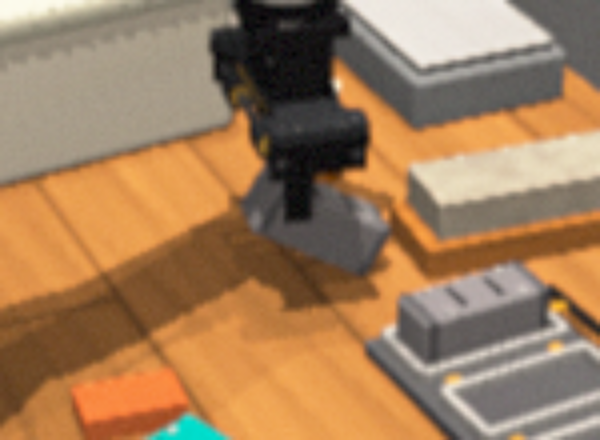

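It tipped about 30°, free end down, and M did not change, so P4 is sound. To bay 2.

Call:
arm_command:
  moves: [0,0,-3,-5.8,0,0,-3,-5.8,-1,-3.6,0,0,-1,-3.6,0,0,-1,-3.6,0,0,-1,-3.6,0,0,-1,-3.6,0,0,-1,-3.6,0,0,-0.9,-3.6,0,0,0,0,0,0,0,0,0,0,0,0,0,0]

```text
time: 62.27
ee_pos: [0.6332, 0.0457, 0.1114]
eef_rot: [-0.028, 1.0, 0.0, -0.0]
ft_force: [-0.2, 1.8, -4.1]
width: 0.0454
grip_force: 50.0
```

Call:
arm_command:
  moves: [0,0,0,0,0,0,0,0,0,0,2,0,0,0,2,0,0,0,0,0,0,0,0,0,0,0,0,0]

```text
time: 62.85
ee_pos: [0.6338, 0.0459, 0.0726]
eef_rot: [-0.029, 1.0, 0.0, 0.001]
ft_force: [1.2, 0.2, -3.6]
width: 0.0454
grip_force: 50.0
```

```bash
python3 -c "
from h import *
go(.633,.045,.0336,183.2);moment()"
```

```text
turn 0.1 then shift 0.09 -0.08 3.90 cm
t 62.85 M -0.0529 F [ 1.15  0.17 -3.56] w 0.0454 g 50.0 p [0.6338 0.0459 0.0726]
```

Call:
arm_command:
  moves: [0.1,-0.1,1,0,0,0,1,0,0,0,0.8,0,0,0,0.5,0,0,0,0.5,0,0,0,0,0,0,0,0,0]

```text
time: 63.43
ee_pos: [0.6324, 0.0442, 0.0336]
eef_rot: [-0.028, 1.0, 0.0, -0.0]
ft_force: [-1.3, -0.0, -1.6]
width: 0.0457
grip_force: 50.0
```

```bash
python3 -c "
from h import *
moment()"
```

```text
t 63.43 M 0.2837 F [-1.33 -0.   -1.62] w 0.0457 g 50.0 p [0.6324 0.0442 0.0336]
```

Seated on the floor of the bay. Release, go up and over to the lever with shut fingers.

Call:
arm_command:
  moves: [0,0,0,0,0,0,0,0,0,0,0,0,0,0,0,0,0,0,-2,0,0,0,-4,0,0,0,-4,0,0,0,-4,0,0,0,-2.4,0,0,0,0,0]
  fingers: 68

```text
time: 64.27
ee_pos: [0.6353, 0.0442, 0.2044]
eef_rot: [-0.028, 1.0, 0.001, 0.005]
ft_force: [0.4, -0.2, -0.2]
width: 0.0593
grip_force: 0.0
```

Call:
arm_command:
  moves: [1,-3.8,0,0,1,-3.8,0,0,1,-3.8,0,0,1.3,-3.8,0,0,0,-3.8,0,0,0,0,0,0,0,0,0,0,0,0,0,0,0,0,0,0]
  fingers: 0

```text
time: 65.02
ee_pos: [0.6005, -0.1462, 0.1971]
eef_rot: [-0.029, 1.0, 0.0, -0.0]
ft_force: [0.3, -0.2, -0.7]
width: 0.0074
grip_force: 0.0
```

```bash
python3 -c "
from h import *
np.set_printoptions(linewidth=250)
go(.600,-.147,.16,183.2);moment()
im=r.camera('top'); k=bayrect(im,1); k=bayrect(im,2); print(k[14:36:4])
A=cv2.resize(im[140:210,225:365,::-1],None,fx=5,fy=4,interpolation=cv2.INTER_CUBIC);B=cv2.resize(r.camera('side')[170:240,260:400,::-1],None,fx=5,fy=4,interpolation=cv2.INTER_CUBIC)
cv2.imwrite('pics/g1.png',np.vstack([A,B]))"
```

```text
turn 0.2 then shift 0.05 -0.08 3.71 cm
t 65.02 M -0.0260 F [ 0.32 -0.16 -0.66] w 0.0074 g 0.0 p [ 0.6005 -0.1462  0.1971]
bay 1 [0.6303 0.1331] [0.0759 0.149 ]
bay 2 [0.6385 0.0481] [0.0758 0.1427]
[[143 114 178 186  51  73 130 142 139 153 154 154 155 156 147  99 102 115 134  89  91 139 109  64  68]
 [ 96 105 160 193  88  79 128 159 154 158 161 158 163 152 110 104  91  98 107  95  79 130 131  64  67]
 [ 95  92 139 197  93  63 100 155 155 154 159 157 160 148 103 107 105 107 109 105  78 104 135  74  70]
 [ 98  93 135 213 188  52  84 145 157 154 155 157 158 147 106 105 106 107 107 106  85  92 135  94  67]
 [ 94  93 117 187 192  66  75 138 158 140  64  79  75  51  65  82  87  97 107 109  93  84 142 108  60]
 [ 97  94 103 159 194  83  73 122 168 169 158 148 105 107 107 105 108 101 104 142 115  81 126 135  66]]
```

View pics/g1.png

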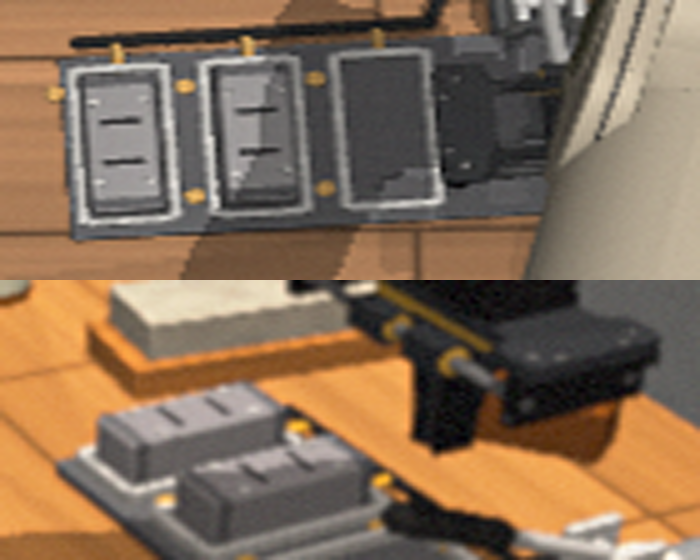

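Both cassettes lie flat inside their bays, and the lever is free. First stroke, in steps.

Call:
arm_command:
  moves: [0,0,2,0,0,0,2,0,0.1,0,1.3,0,0.2,0,1.3,0,0.2,0,1.3,0,0.2,0,1.3,0,0.2,0,1.3,0,0.3,0,1.3,0,0.3,0,1,0,0,0,0,0,0,0,0,0]

```text
time: 66.03
ee_pos: [0.5871, -0.1476, 0.0707]
eef_rot: [-0.029, 1.0, -0.0, 0.002]
ft_force: [0.1, 1.0, 9.8]
width: 0.0004
grip_force: 4.5
```

```bash
python3 -c "
from h import *
moment()"
```

```text
t 66.03 M -0.1562 F [0.11 1.02 9.78] w 0.0004 g 4.5 p [ 0.5871 -0.1476  0.0707]
```

Call:
arm_command:
  moves: [0,0,0.6,0,0,0,0.4,0,0,0,0,0,0,0,0,0]

```text
time: 66.37
ee_pos: [0.5874, -0.1476, 0.0612]
eef_rot: [-0.029, 1.0, 0.0, 0.002]
ft_force: [0.8, 0.4, 9.7]
width: 0.0005
grip_force: 4.8
```

Call:
arm_command:
  moves: [0,0,0.4,0,0,0,0,0,0,0,0,0]

```text
time: 66.62
ee_pos: [0.5877, -0.1477, 0.0598]
eef_rot: [-0.029, 1.0, 0.0, 0.003]
ft_force: [-10.3, 2.8, 34.4]
width: 0.0008
grip_force: 17.5
```

Call:
arm_command:
  moves: [0,0,0.3,0,0,0,0,0,0,0,0,0]

```text
time: 66.87
ee_pos: [0.5879, -0.1477, 0.0589]
eef_rot: [-0.029, 1.0, 0.001, 0.003]
ft_force: [-19.4, 5.6, 55.9]
width: 0.0006
grip_force: 28.7
```

The lever is at its stop (force rises at TCP z 0.060). Let it up, then two more strokes.

Call:
arm_command:
  moves: [0,0,-2,0,-0.3,0,-2,0,-0.3,0,-2,0,-0.3,0,-2,0,-0.3,0,-2,0,-0.3,0,-1.2,0,0,0,0,0,0,0,0,0,0,0,0,0,0,0,0,0,0,0,0,0]

```text
time: 67.78
ee_pos: [0.5994, -0.1478, 0.1632]
eef_rot: [-0.028, 1.0, 0.0, -0.001]
ft_force: [0.1, 0.1, -0.3]
width: 0.0006
grip_force: 0.0
```

```bash
cat >> h.py <<'E'
def dark(n="top"):
    im=r.camera(n).astype(int); return im
E
python3 -c "
from h import *
moment(); im=r.camera('side'); 
# black handle below the tip: compare expected raised grip px
print(proj('side',(.601,-.147,.14)))
u,v=map(int,proj('side',(.601,-.147,.14))); print(im[v-8:v+9:2,u-16:u+17:4].mean(2).astype(int))"
```

```text
t 67.78 M 0.0145 F [ 0.15  0.08 -0.31] w 0.0006 g 0.0 p [ 0.5994 -0.1478  0.1632]
(np.float64(345.7284104619155), np.float64(230.85248963584672))
[[ 83  81 107  24  22  20 148 163 164]
 [ 83  60 156  87  13 101 161 158 162]
 [ 82 107  88  23  24 138 160 156 161]
 [128 127  27  28  19  20  67 138 165]
 [114 102  30  28  25  18  19  22  91]
 [ 83 105  76  16  21  26  19  27  27]
 [129 132 110  61  44  31  23  22  22]
 [119 105  83  76  80 100  54  25  40]
 [ 89  77  74  78  80  94 134  61  34]]
```

Lever is back up: no force on the tool, and the handle shows at its raised pixel. Strokes 2 and 3.

Call:
arm_command:
  moves: [0.1,0,1.3,0,0.2,0,1.3,0,0.2,0,1.3,0,0.2,0,1.3,0,0.2,0,1.3,0,0.3,0,1.3,0,0.3,0,1.2,0,0,0,1,0,0,0,0.7,0,0,0,0,0,0,0,0,0,0,0,0,0]

```text
time: 68.83
ee_pos: [0.5874, -0.1492, 0.0603]
eef_rot: [-0.028, 1.0, -0.0, 0.003]
ft_force: [-3.4, 1.2, 21.1]
width: 0.0002
grip_force: 10.6
```

Call:
arm_command:
  moves: [0,0,-2,0,-0.3,0,-2,0,-0.3,0,-2,0,-0.3,0,-2,0,-0.3,0,-1.7,0,-0.3,0,-1,0,0,0,0,0,0,0,0,0,0,0,0,0,0,0,0,0,0,0,0,0,0,0,0,0]

```text
time: 69.83
ee_pos: [0.5998, -0.1479, 0.1638]
eef_rot: [-0.028, 1.0, 0.0, -0.001]
ft_force: [0.7, -0.9, -0.3]
width: 0.0004
grip_force: 0.0
```

Call:
arm_command:
  moves: [0.1,0,1.3,0,0.2,0,1.3,0,0.2,0,1.3,0,0.2,0,1.3,0,0.2,0,1.3,0,0.3,0,1.3,0,0.3,0,1.2,0,0,0,1,0,0,0,0.7,0,0,0,0,0,0,0,0,0,0,0,0,0]

```text
time: 70.83
ee_pos: [0.5875, -0.1491, 0.0604]
eef_rot: [-0.028, 1.0, -0.0, 0.003]
ft_force: [-2.9, 0.9, 20.1]
width: 0.0002
grip_force: 10.1
```

Both strokes reached the stop (20 N). Release, go well clear, and check everything.

Call:
arm_command:
  moves: [0,0,-2,0,-0.3,0,-2,0,-0.3,0,-2,0,-0.3,0,-2,0,-0.3,0,-1.7,0,-0.3,0,-1,0,0,0,-3,0,0,0,-3,0,0,0,0,0,0,0,0,0,0,0,0,0,0,0,0,0]

```text
time: 71.83
ee_pos: [0.5994, -0.1477, 0.2228]
eef_rot: [-0.028, 1.0, 0.0, -0.001]
ft_force: [0.1, 0.9, -0.2]
width: 0.0003
grip_force: 0.0
```

Call:
arm_command:
  moves: [3,3,0,0,3,3,0,0,3,3,0,0,3,3,0,0,3,3,0,0,0,3,0,0,0,0,0,0,0,0,0,0,0,0,0,0]

```text
time: 72.58
ee_pos: [0.443, 0.0203, 0.2239]
eef_rot: [-0.028, 1.0, -0.0, -0.001]
ft_force: [-0.2, -0.7, 0.3]
width: 0.0004
grip_force: 0.0
```

```bash
python3 -c "
from h import *
moment(); im=r.camera('top'); bayrect(im,1); bayrect(im,2)
t0=cv2.imread('pics/top0.png')[:,:,::-1].astype(int)
d=np.abs(im.astype(int)-t0).max(2)>50
n,l,s,c=cv2.connectedComponentsWithStats(cv2.morphologyEx(d.astype(np.uint8),cv2.MORPH_OPEN,np.ones((3,3))))
for i in range(1,n):
  if s[i,4]>40: print(s[i],np.round(c[i]))
# box contents
m=(cv2.cvtColor(im,cv2.COLOR_RGB2GRAY)<175).astype(np.uint8); m[:190]=0;m[238:]=0;m[:,:380]=0;m[:,446:]=0
for k in cv2.findContours(m,0,1)[0]:
  if cv2.contourArea(k)>150: q=cv2.minAreaRect(k); print('box',q, ray('top',*q[0],.058))"
```

```text
t 72.58 M 0.0291 F [-0.19 -0.69  0.32] w 0.0004 g 0.0 p [0.443  0.0203 0.2239]
bay 1 [0.6334 0.133 ] [0.0759 0.1427]
bay 2 [0.6353 0.0481] [0.1491 0.0758]
[270 159  11   8  78] [275. 162.]
[247 161   8   8  49] [251. 165.]
[270 168  13   9 105] [276. 172.]
[243 170  13  19 177] [249. 178.]
[196 172  18  36 490] [204. 189.]
[271 179  13   8  82] [277. 182.]
[225 190  14   7  95] [232. 193.]
[162 198  19  33 507] [171. 215.]
[ 211  199  113  138 6974] [274. 253.]
[414 198  24  37 786] [425. 216.]
[386 200  22  37 749] [396. 218.]
[ 41 264  60  26 956] [ 63. 278.]
[  90  279  150   55 3503] [179. 306.]
[239 281  21   6 110] [249. 284.]
[ 93 284  17   5  78] [102. 286.]
[113 284  14   5  61] [119. 286.]
[ 239  289   39   44 1193] [259. 307.]
[   1  294   97   58 2296] [ 56. 322.]
[209 335  24  14 186] [223. 339.]
[328 339   7  16  55] [331. 346.]
[  0 346  34  22 309] [ 15. 355.]
[ 280  348   50   50 1448] [303. 373.]
[ 58 358  52  24 627] [ 78. 372.]
[   0  365   88   55 2881] [ 35. 394.]
[246 365   9  11  59] [250. 370.]
[332 369   8  10  45] [336. 373.]
[  88  383  103   37 1786] [139. 403.]
[287 391  31  29 435] [302. 405.]
[216 398  48  22 444] [246. 413.]
[319 413  16   7  93] [326. 416.]
box ((396.6772766113281, 217.9943084716797), (36.658348083496094, 21.601665496826172), 88.15238952636719) [ 0.48380416 -0.32754998]
box ((425.0142517089844, 215.91329956054688), (36.56447982788086, 22.91741371154785), 88.02507019042969) [ 0.48906523 -0.41527488]
box ((438.0, 213.49998474121094), (46.99999237060547, 13.999998092651367), 90.0) [ 0.49599865 -0.45564545]
```

```bash
python3 -c "
from bench import r
print(r.close_job())"
```

```text
the job is handed in; nothing more can be done
None
```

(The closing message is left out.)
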